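Prop open the lid of the watch repairer's parts chest

TASK

Open the lid of the teal parts chest right back until it leans on its stop, then swing the steel prop rod up out of its clip by its red peg, then lower the lid gently, without letting it drop, until the tip of the rod sits in the slot of the yellow tab and the rod alone holds the lid open. Let go of everything and leave the other things on the table where they are.

Things in the scene. Friction and masses are not known exactly. Their poses are not given: they have to be found in the camera images.
- chest: Teal parts chest, fixed to the table; 160 (x) by 200 (y) by 85 high, walls 6. Origin: centre of its underside; z up. The lid is hinged along its -y upper edge (axis along x) and opens by its +y edge. The prop rod is outside the -x wall (which faces the robot).
- lid (a joint): Angle of the lid, rad: 0 shut (as at the start), 1.57 upright, 1.9 leaning back on its stop, where it stays by itself. Anywhere below about 1.6 it falls shut under its own weight (lid 0.3 to 0.55 kg, almost frictionless hinge) unless held or propped. Rod seated in the slot: 0.84 to 0.92.
- lid_hinge (a point): Middle of the lid's hinge line (chest frame: 0, -100, 85). Does not move with the lid. Its x axis is the hinge line, same axes as the chest.
- lid_bar (a point): Middle of the lid's handle: black round bar 12 thick, 110 long, parallel to the hinge line, 245 mm from it, on two end brackets 45 beyond the lid's free edge, level with the lid plate (89.5 above the table when shut; gap to the lid edge 39 by 98). It turns with the lid. Pinched across, the bar turns in the fingers, which can keep pointing down from shut to fully back.
- lid_slot (a point): Middle of the slot's floor: underside of the yellow tab on the lid's -x end, 162.5 mm from the hinge line. Axes turn with the lid: x along the hinge line, y from hinge to free edge, z out of the lid's top. The slot is 35 long (y) between two walls 6 thick that stand 9.5 down from the underside (-z); open at both ends in x.
- prop (a joint): Angle of the prop rod, rad: 0 lying level in its clip, tip towards the chest's -y; 1.57 straight up; stop at 1.7. Starts within 0.1 of level. Stiff pivot (0.3 N m): the rod stays where it is left; about 3 N at the peg moves it; the clip gives no resistance. The slot comes down over the tip when the rod stands at 1.17 (1.12 to 1.23 works; else it lands on a wall or misses).
- prop_pivot (a point): Pivot of the prop rod, on the outside of the chest's -x wall (chest frame: -92, 75, 50). The rod swings in the chest's y-z plane. Same axes as the chest.
- prop_peg (a point): Point on the rod's red finger peg, 34 mm out from the rod (46 from the chest wall): the place to pinch. The peg is a round pin 12 thick, 55 long, parallel to the hinge line, sticking out of the rod towards -x of the chest, 130 mm from the pivot. It turns in the fingers, which can keep pointing down.
- prop_tip (a point): Centre of the rod's round tip: steel rod 10 thick, tip centre 172 mm from the pivot. Seated: its centre lies 5 mm under the slot's floor.
- clay: Bystander, loose, leave alone (sizes in mm): grey clay block 55 x 60 x 45 with needles stuck in it, 80 high over all. Origin: centre of its underside.
- pen: Bystander, loose, leave alone (sizes in mm): marker pen, 130 long, 13 thick, lying down, white and green. Origin: centre of its underside.
- organiser: Bystander, loose, leave alone (sizes in mm): flat yellow parts box 130 x 100 x 34. Origin: centre of its underside.
- pliers_pink: Bystander, loose, leave alone (sizes in mm): pliers with pink grips, 165 long, 12 thick, lying down. Origin: centre of its underside.
- pliers_orange: Bystander, loose, leave alone (sizes in mm): pliers with orange grips, 165 long, 12 thick, lying down. Origin: centre of its underside.
- paper_roll: Bystander, loose, leave alone (sizes in mm): white paper roll standing on end, 100 across, 90 high. Origin: centre of its underside.
- sanitizer: Bystander, loose, leave alone (sizes in mm): clear bottle 64 across, 170 high. Origin: centre of its underside.
- cup: Bystander, loose, leave alone (sizes in mm): yellow cup 80 across, 100 high. Origin: centre of its underside.

How it is judged:
On the way, in this order (a step that is already met when the one before it is completed fails the run):
1. the lid is opened right back (lid joint past 1.7 rad), the prop rod still down (value of joint lid above 1.7 rad and value of joint prop below 0.5 rad), for 0.1 s.
2. the prop rod is swung up (prop joint past 1.0 rad) while the lid is still open above it (lid joint past 1.1) (value of joint prop above 1 rad and value of joint lid above 1.1 rad), for 0.2 s.
At the end, for the whole second after the job is handed in: The lid rests on the rod, half open (lid joint 0.75 to 0.98 rad, prop joint 1.05 to 1.33), with the rod's tip in the slot: tip centre within 15.5 mm of the slot's middle along the slot and not more than 10 mm under its floor; lid and rod at rest (y of prop_tip in the frame of lid_slot between -0.0155 and 0.0155 m and z of prop_tip in the frame of lid_slot between -0.01 and 0.002 m and value of joint lid between 0.75 and 0.98 rad and value of joint prop between 1.05 and 1.33 rad and velocity of joint lid between -0.05 and 0.05 rad/s and velocity of joint prop between -0.05 and 0.05 rad/s); the robot touches nothing.
It fails at once if the lid is let drop (it falls faster than 2 rad/s while below 1.5 rad) (velocity of joint lid below -2 rad/s and value of joint lid below 1.5 rad).
It fails at once if a loose bystander is moved more than 40 mm (distance of any of clay, pen, organiser, pliers_pink, pliers_orange, paper_roll, sanitizer, cup from where it was at the start of the episode above 0.04 m).
It also fails if it takes over 72 s, if anything falls off the work surface, if the arm or the gripper's body presses on something with over 40 N, if the wrist force passes 120 N, or if a joint passes its speed limit or range.

ROBOT

A 6-joint arm with a two-finger parallel gripper is mounted at the origin on the work surface. World frame = base frame: x ahead of the robot, y to its left, z up, the work surface at z = 0. Lengths are in m, angles in rad, forces in N, time in s.
With the tool pointing down it reaches from about 0.35 to 0.975 m from the base axis. Payload 7.1 kg.
Tool frame: the origin (TCP) lies at the very end of the fingers, on their centre line; the grasp point (between the pads) lies 19 mm behind it; z points along the fingers, y is the direction in which the jaws open and shut (so a half turn about z gives the same grasp; the last joint's range is limited). The gripper opens to 88 mm and grips with 3 to 60 N. Pads are 20 mm wide; open, the fingers measure 115 mm over their backs; the gripper's body (75 mm by 178 mm) begins 61 mm behind the grasp point.
Start: joints at [-1.199, 0.423, 1.63, -0, 1.089, -0.019], TCP at [0.238, -0.578, 0.197] pointing down, gripper open.
Joint ranges: [-3, 3], [-0.9, 2.11], [0.09, 2.58], [-1.31, 4.45], [0.11, 2.69], [-2.54, 2.54]. Speed limits (rad/s): [2.39, 2.39, 3.01, 3.14, 3.14, 3.14].

INTERFACE

Orientations are given as a rotation vector (axis times angle).
In Python, from bench import manip gives the robot as it stands.
- The arm moves only by the tool carry_out, never from a script. Its argument "increments" is a list of rows, each an object of numbers: "grip": the opening in per cent of the stroke, from 0 (shut) to 100 (fully open); "x", "y", "z": the shift along the tool's x, y, z in cm; "rx", "ry", "rz": the turn, a rotation vector about the tool's x, y, z in rad. A call has 1 to 20 rows; each row shifts and turns the pose as measured when the row begins, along the tool's axes as they then stand; what a row does not reach is not made up. A row lasts 1/12 s, in which the tool goes at most 41.7 mm and 7.16 degrees, less where a joint would pass 70% of its speed; a pose out of reach is approached as far as the arm can. A call is refused whole if a number of a shift passes 4.17 or a number of a turn 0.125, either way. A call with a gripper value outside its range is refused whole. The fingers move at their own pace and stop on an object; "grip_force" is the grip in N (left out, the last holds). Time passes only in rows, so rows that do not move let the fingers close. It gives the time, the measured TCP pose, the force and the opening at its end, in the units of the state.
- manip.state(): the state, without advancing time (a new reading comes with each control period).
- manip.snapshot(name): name is "scene" or "side" or "wrist"; returns a dict with "color" (384x512x3 uint8, blue, green, red), "depth" (384x512 float32, m along the optical axis (not along the pixel's ray), 0 where there is no reading), "fov_y" (degrees; the focal length in pixels is half the picture's height over the tangent of half this angle, whatever the lens; pixels are square), "cx", "cy" (the principal point, pixels), "eye" and "rotation" of the camera in the world. Camera axes: x right, y up, looking along -z (the intrinsics and any distortion apply to the point x, -y, -z); pixel columns grow to the right and rows downward; lengths in m; the calibration is good to about 2 mm. A picture is of the moment at which its call begins.
- manip.finish_job(): hands the job in, once; it reports no verdict.
The state is a dict: "clock": time; "joints": joint angles; "qd": joint speeds; "effort": joint torques, N m; "tool_pos": TCP position; "tool_rot": TCP orientation; "wrist_force": force on the tool from outside, world axes, zero at the start; "wrist_torque": the same for the moment, N m; "gripper_width": finger opening in m.
Only numpy, scipy, OpenCV 4.12 (cv2) and the standard library are available. Lean on these libraries where they do the work, as an engineer would, in place of code of your own. Each camera call takes 0.05 s, during which the arm holds its last target.

## Working session

There is one attempt and no reset: what is moved stays moved. The work goes in short steps, Python scripts to look and compute and a tool call to move; the robot and the scene stay as the last step left them, time stands still between calls to the robot, and variables do not carry over. Pictures are saved under pics/ and viewed, and the job is handed in when it is done.

Besides the shell and the picture viewer there is one more tool, called as name([rows], argument=value, ...), one row to a line, values as JSON. carry_out: Moves the arm, as the interface text tells. Its arguments: {"type":"object","properties":{"increments":{"type":"array","items":{"type":"object","properties":{"grip":{"type":"number"},"x":{"type":"number"},"y":{"type":"number"},"z":{"type":"number"},"rx":{"type":"number"},"ry":{"type":"number"},"rz":{"type":"number"}}}},"grip_force":{"type":"number"}},"required":["increments"]}

```bash
mkdir -p pics; python3 - <<'E'
from bench import manip
import cv2
print(manip.state())
for n in ["scene","side","wrist"]:
    s=manip.snapshot(n); cv2.imwrite(f"pics/{n}0.png",s["color"])
    print(n,s["fov_y"],s["cx"],s["cy"],s["eye"],s["rotation"],[k for k in s], (s["depth"]>0).mean())
E
```

```text
{'clock': 0.0, 'joints': array([-1.19899257e+00,  4.23831545e-01,  1.63067904e+00, -8.99768920e-06,
        1.08859062e+00, -1.89994213e-02]), 'qd': array([ 1.19626450e-03,  1.45976025e-03, -2.13541685e-04, -6.75254626e-04,
        4.08819027e-04, -1.66992419e-05]), 'effort': array([ 1.23068297e-03, -5.44621754e+01, -2.73665392e+01,  6.46385341e-02,
        2.27975263e-02, -1.11299771e-04]), 'tool_pos': array([ 0.23788977, -0.57731981,  0.19591183]), 'tool_rot': array([-3.08035063e+00, -6.09691540e-01,  4.27964985e-04]), 'wrist_force': array([-0.42152932, -0.33833172,  0.75893238]), 'wrist_torque': array([ 0.00239223, -0.01760095, -0.03192989]), 'gripper_width': 0.0880519402003102}
scene 46.676998083870146 249.98378960451242 192.31506082003744 [1.30280285 0.56524593 0.91047091] [0.47679575 0.948479   2.07033728] ['color', 'depth', 'fov_y', 'cx', 'cy', 'eye', 'rotation'] 0.9960479736328125
side 42.757002304854105 255.13351297705765 195.81542208961483 [-0.07307366  0.77689759  1.02928765] [ 0.35686957 -0.96277406 -2.2683766 ] ['color', 'depth', 'fov_y', 'cx', 'cy', 'eye', 'rotation'] 0.99615478515625
wrist 64.75006493226547 256.53949786426836 192.9478930441096 [ 0.30485059 -0.54987839  0.38395837] [-0.23502616  0.15954712 -1.17066765] ['color', 'depth', 'fov_y', 'cx', 'cy', 'eye', 'rotation'] 0.9961802164713541
```

View pics/scene0.png

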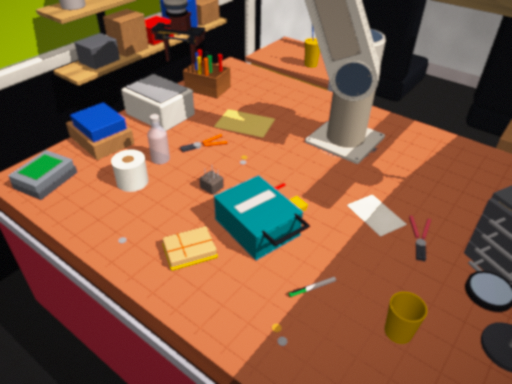

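View pics/side0.png

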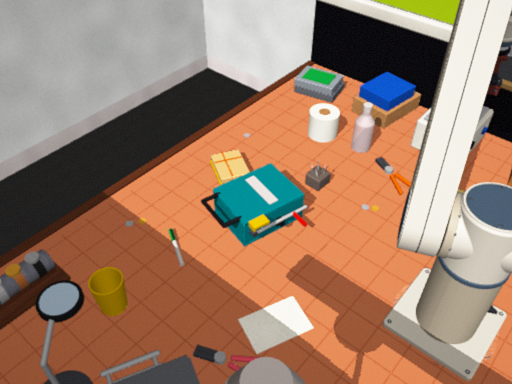

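View pics/wrist0.png

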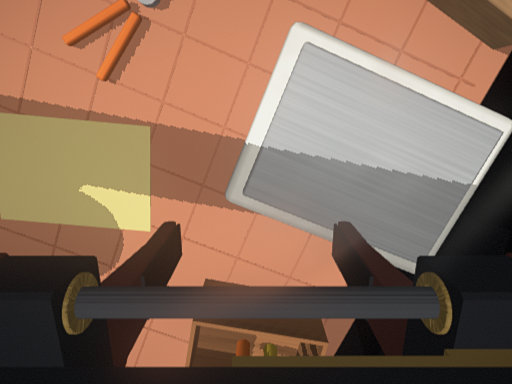

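```bash
cat > h.py <<'E'
import numpy as np, cv2
from scipy.spatial.transform import Rotation as R
from bench import manip
def cloud(s):
    d=s["depth"]; h,w=d.shape; f=h/2/np.tan(np.radians(s["fov_y"])/2)
    v,u=np.mgrid[:h,:w]
    p=np.stack([(u-s["cx"])/f*d,-(v-s["cy"])/f*d,-d],-1)
    return p@R.from_rotvec(s["rotation"]).as_matrix().T+s["eye"]
def proj(s,P):
    h=s["depth"].shape[0]; f=h/2/np.tan(np.radians(s["fov_y"])/2)
    q=(np.atleast_2d(P)-s["eye"])@R.from_rotvec(s["rotation"]).as_matrix()
    return np.stack([s["cx"]+f*q[:,0]/-q[:,2],s["cy"]-f*q[:,1]/-q[:,2]],-1)
E
python3 - <<'E'
from h import *
for n in ["scene","side"]:
    s=manip.snapshot(n); P=cloud(s); hsv=cv2.cvtColor(s["color"],cv2.COLOR_BGR2HSV)
    H,S,V=[hsv[...,i].astype(int) for i in range(3)]
    ok=s["depth"]>0
    tab=(abs(P[...,2])<0.01)&ok; print(n,"table z med",np.median(P[...,2][tab]))
    teal=(H>80)&(H<100)&(S>120)&ok
    nc,lab,st,ce=cv2.connectedComponentsWithStats(teal.astype(np.uint8))
    k=1+np.argmax(st[1:,4]); m=lab==k
    print("teal",st[k],np.percentile(P[m],[1,50,99],axis=0).round(4).tolist())
    u0,v0,w,h=st[k][:4]
    roi=np.zeros_like(m); roi[v0-15:v0+h+15,u0-15:u0+w+15]=1
    top=m&(P[...,2]>0.082)
    # fill white sticker: all roi points with height 0.085..0.1
    t2=roi&(P[...,2]>0.084)&(P[...,2]<0.1)&((H>80)&(H<100)&(S>100))
    r=cv2.minAreaRect(P[t2][:,:2].astype(np.float32)*1000); print("top rect",r, np.median(P[t2][:,2]))
    print(cv2.boxPoints(r).round(1).tolist())
    for nm,mm in dict(red=((H<6)|(H>174))&(S>200)&(V>120)&roi,yel=(H>22)&(H<32)&(S>200)&roi&(V>120),blk=(V<45)&roi&(P[...,2]>0.06)).items():
        mm=mm&ok
        if mm.sum():
            vv,uu=np.nonzero(mm); print(nm,mm.sum(),uu.min(),uu.max(),vv.min(),vv.max(),np.percentile(P[mm],[5,50,95],axis=0).round(3).tolist())
    c=s["color"][v0-40:v0+h+40,u0-40:u0+w+40]; cv2.imwrite(f"pics/{n}_crop.png",cv2.resize(c,None,fx=3.8,fy=3.4)[:600,:800])
E
```

```text
scene table z med -0.0011508950085106773
teal [ 215  177   87   82 4001] [[0.4822, -0.0769, 0.0081], [0.6036, 0.0608, 0.0904], [0.6671, 0.1575, 0.0953]]
top rect ((574.4405517578125, 50.43894958496094), (250.0185546875, 163.32583618164062), 74.67047119140625) 0.09182343040012392
[[462.6000061035156, -48.5], [620.0999755859375, -91.69999694824219], [686.2000122070312, 149.39999389648438], [528.7000122070312, 192.60000610351562]]
red 31 276 284 183 188 [[0.413, 0.003, 0.05], [0.424, 0.008, 0.056], [0.44, 0.013, 0.06]]
yel 155 200 306 196 261 [[0.477, -0.006, 0.007], [0.493, 0.104, 0.091], [0.759, 0.133, 0.094]]
blk 169 264 307 216 244 [[0.546, 0.119, 0.09], [0.623, 0.157, 0.093], [0.658, 0.176, 0.096]]
side table z med 0.0019247650303322317
teal [ 214  164   90   82 3625] [[0.4648, -0.0752, 0.0074], [0.5483, 0.0556, 0.094], [0.6569, 0.1393, 0.0995]]
top rect ((569.380859375, 44.92144012451172), (243.7144317626953, 165.0235137939453), 74.60244750976562) 0.09515327670030838
[[457.5, -50.70000076293945], [616.5999755859375, -94.5], [681.2999877929688, 140.5], [522.2000122070312, 184.3000030517578]]
red 68 293 306 213 225 [[0.41, -0.032, 0.002], [0.435, 0.003, 0.058], [0.467, 0.011, 0.062]]
yel 224 211 268 161 231 [[0.474, -0.031, 0.011], [0.49, 0.108, 0.093], [0.794, 0.131, 0.098]]
blk 196 202 239 194 226 [[0.537, 0.114, 0.091], [0.584, 0.159, 0.095], [0.65, 0.178, 0.1]]
```

```bash
cat >> h.py <<'E'
yaw=np.radians(-15.36); CO=np.array([0.5655,0.025,0])
def c2w(p,co=None):
    p=np.atleast_2d(p)/1000.
    return p@R.from_euler('z',yaw).as_matrix().T+(CO if co is None else co)
def w2c(P): return (np.atleast_2d(P)-CO)@R.from_euler('z',yaw).as_matrix()*1000
def bar(th): 
    r=np.hypot(245,4.5);a=th+np.arctan2(4.5,245); return c2w([0,-100+r*np.cos(a),85+r*np.sin(a)])[0]
def peg(th,out=34,r=130): return c2w([-92-out,75-r*np.cos(th),50+r*np.sin(th)])[0]
E
cat > ov.py <<'E'
from h import *
import sys
pts={'bL':[-55,145,89.5],'bR':[55,145,89.5],'h0':[-80,-100,85],'h1':[80,-100,85],'hm':[0,-100,85],'piv':[-92,75,50],'peg':[-126,-55,50],'tip':[-92,-97,50],'b0':[-80,100,0],'b1':[80,100,0],'b2':[-80,-100,0],'b3':[80,-100,0]}
for n in ["scene","side"]:
    s=manip.snapshot(n); im=cv2.resize(s["color"],None,fx=5,fy=5,interpolation=cv2.INTER_CUBIC)
    for k,p in pts.items():
        u,v=proj(s,c2w(p))[0]; q=(int((u+.5)*5),int((v+.5)*5)); cv2.circle(im,q,4,(255,255,255),-1);cv2.circle(im,q,2,(0,0,255),-1); cv2.putText(im,k,(q[0]+5,q[1]-5),0,.5,(255,255,255),1)
    u,v=proj(s,c2w([-20,20,60]))[0]*5; u=int(u);v=int(v)
    cv2.imwrite(f"pics/ov_{n}{sys.argv[1]}.png",im[v-290:v+290,u-380:u+380])
E
python3 ov.py 0
```

```text
(no output)
```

View pics/ov_scene0.png

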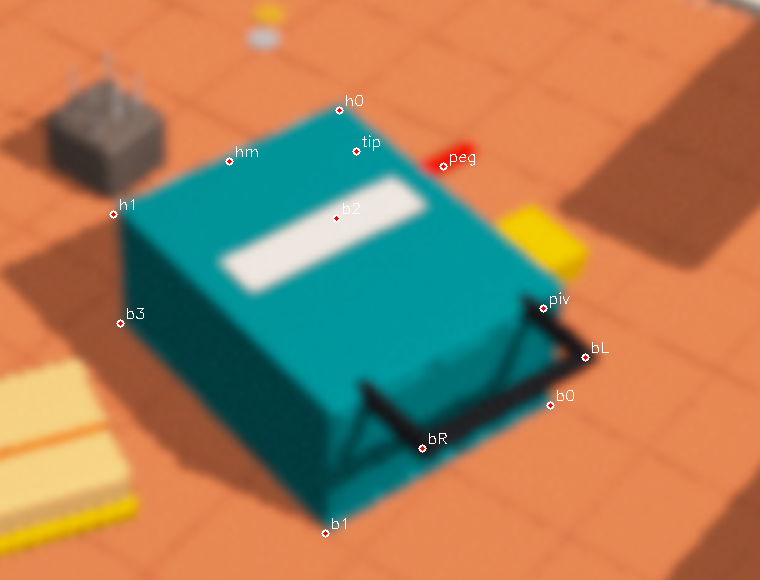

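View pics/ov_side0.png

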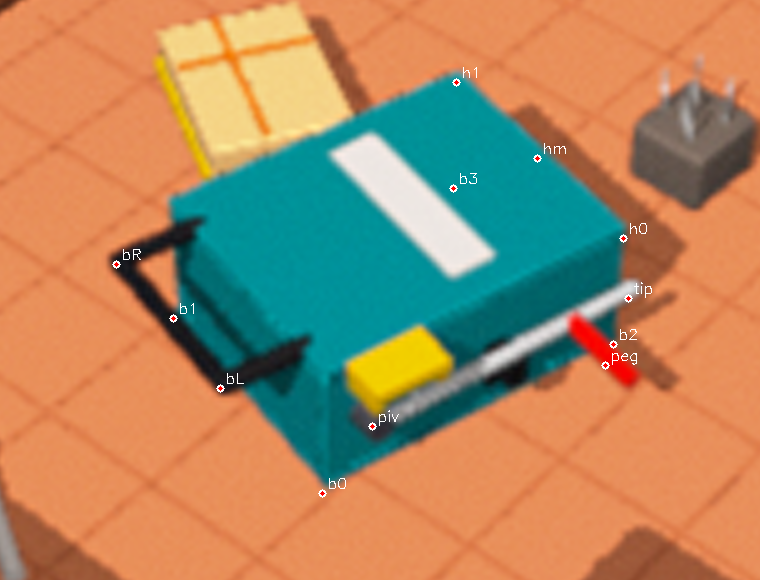

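carry_out([
  {"z": -4, "grip": 41},
  {"z": -4},
  {"x": 3.1, "y": -2.73},
  {"x": 3.1, "y": -2.73},
  {"x": 3.1, "y": -2.73},
  {"x": 3.1, "y": -2.73},
  {"x": 3.1, "y": -2.73},
  {"x": 3.1, "y": -2.73},
  {"x": 3.1, "y": -2.73},
  {"x": 3.1, "y": -2.73},
  {"x": 3.1, "y": -2.73},
  {"x": 3.1, "y": -2.73},
  {"x": 3.1, "y": -2.73},
  {"x": 3.1, "y": -2.73},
  {"x": 3.1, "y": -2.73},
  {"x": 3.1, "y": -2.73},
  {"x": 3.1, "y": -2.73},
  {"x": 3.1, "y": -2.73},
  {"x": 3.1, "y": -2.73},
], grip_force=20)

```text
invalid input at $.increments[0]: expected keys grip, x, y, z, rx, ry, rz
```

carry_out([
  {"rz": -0.125},
  {"rz": -0.125},
  {"rz": -0.125},
  {"rz": -0.125},
  {"rz": -0.125},
  {"rz": -0.125},
  {"rz": -0.125},
  {"rz": -0.125},
  {"rz": -0.125},
  {"rz": -0.125},
  {"rz": -0.125},
  {"rz": -0.125},
  {"rz": -0.125},
  {"rz": -0.125},
  {"rz": -0.125},
  {"rz": -0.125},
  {"rz": -0.125},
  {"rz": -0.125},
  {"rz": -0.125},
])

```text
invalid input at $.increments[0]: expected keys grip, x, y, z, rx, ry, rz
```

```bash
cat > st.py <<'E'
from h import *
import sys
def to(P,ang=None):
    s=manip.state(); Rm=R.from_rotvec(s["tool_rot"])
    d=Rm.inv().apply(np.array(P)-s["tool_pos"])*100
    return d.round(2)
def show():
    s=manip.state(); Rm=R.from_rotvec(s["tool_rot"])
    M=Rm.as_matrix(); 
    want=np.stack([c2w([-1000,0,0],0*CO)[0],c2w([0,1000,0],0*CO)[0],[0,0,-1]],1)
    e=(Rm.inv()*R.from_matrix(want)).as_rotvec()
    g=s["tool_pos"]+M[:,2]*0.019
    g=s["tool_pos"]-M[:,2]*0.019
    print("t",round(s["clock"],2),"pos",s["tool_pos"].round(4),"grasp chest",w2c(g)[0].round(1),"rot err",e.round(3),"F",s["wrist_force"].round(1),"w",round(s["gripper_width"]*1000,1),"J",s["joints"].round(2))
E
python3 - <<'E'
from st import *
show(); b=bar(0); print(b, to(b+[0,0,0.08]), to(b-[0,0,0.019]))
E
```

```text
t 0.35 pos [ 0.2381 -0.5777  0.1965] grasp chest [-156.1 -667.9  215.5] rot err [-0.    -0.    -2.483] F [ 0.3 -0.1  0.2] w 87.7 J [-1.2   0.42  1.63  0.    1.09 -0.02]
[0.60390803 0.16482068 0.0895    ] [ 62.11 -54.72   2.72] [ 62.11 -54.72  12.62]
```

carry_out([
  {"grip": 41, "x": 0, "y": 0, "z": -4, "rx": 0, "ry": 0, "rz": 0},
  {"grip": 41, "x": 0, "y": 0, "z": -4, "rx": 0, "ry": 0, "rz": 0},
  {"grip": 41, "x": 3.1, "y": -2.73, "z": 0, "rx": 0, "ry": 0, "rz": 0},
  {"grip": 41, "x": 3.1, "y": -2.73, "z": 0, "rx": 0, "ry": 0, "rz": 0},
  {"grip": 41, "x": 3.1, "y": -2.73, "z": 0, "rx": 0, "ry": 0, "rz": 0},
  {"grip": 41, "x": 3.1, "y": -2.73, "z": 0, "rx": 0, "ry": 0, "rz": 0},
  {"grip": 41, "x": 3.1, "y": -2.73, "z": 0, "rx": 0, "ry": 0, "rz": 0},
  {"grip": 41, "x": 3.1, "y": -2.73, "z": 0, "rx": 0, "ry": 0, "rz": 0},
  {"grip": 41, "x": 3.1, "y": -2.73, "z": 0, "rx": 0, "ry": 0, "rz": 0},
  {"grip": 41, "x": 3.1, "y": -2.73, "z": 0, "rx": 0, "ry": 0, "rz": 0},
  {"grip": 41, "x": 3.1, "y": -2.73, "z": 0, "rx": 0, "ry": 0, "rz": 0},
  {"grip": 41, "x": 3.1, "y": -2.73, "z": 0, "rx": 0, "ry": 0, "rz": 0},
  {"grip": 41, "x": 3.1, "y": -2.73, "z": 0, "rx": 0, "ry": 0, "rz": 0},
  {"grip": 41, "x": 3.1, "y": -2.73, "z": 0, "rx": 0, "ry": 0, "rz": 0},
  {"grip": 41, "x": 3.1, "y": -2.73, "z": 0, "rx": 0, "ry": 0, "rz": 0},
  {"grip": 41, "x": 3.1, "y": -2.73, "z": 0, "rx": 0, "ry": 0, "rz": 0},
  {"grip": 41, "x": 3.1, "y": -2.73, "z": 0, "rx": 0, "ry": 0, "rz": 0},
  {"grip": 41, "x": 3.1, "y": -2.73, "z": 0, "rx": 0, "ry": 0, "rz": 0},
], grip_force=20)

```text
clock: 1.85
tool_pos: [0.5326, 0.0171, 0.2823]
tool_rot: [3.08, 0.589, 0.012]
wrist_force: [0.2, -0.3, 0.2]
gripper_width: 0.0361
```

carry_out([
  {"grip": 41, "x": 0, "y": 0, "z": 0, "rx": 0, "ry": 0, "rz": -0.125},
  {"grip": 41, "x": 0, "y": 0, "z": 0, "rx": 0, "ry": 0, "rz": -0.125},
  {"grip": 41, "x": 0, "y": 0, "z": 0, "rx": 0, "ry": 0, "rz": -0.125},
  {"grip": 41, "x": 0, "y": 0, "z": 0, "rx": 0, "ry": 0, "rz": -0.125},
  {"grip": 41, "x": 0, "y": 0, "z": 0, "rx": 0, "ry": 0, "rz": -0.125},
  {"grip": 41, "x": 0, "y": 0, "z": 0, "rx": 0, "ry": 0, "rz": -0.125},
  {"grip": 41, "x": 0, "y": 0, "z": 0, "rx": 0, "ry": 0, "rz": -0.125},
  {"grip": 41, "x": 0, "y": 0, "z": 0, "rx": 0, "ry": 0, "rz": -0.125},
  {"grip": 41, "x": 0, "y": 0, "z": 0, "rx": 0, "ry": 0, "rz": -0.125},
  {"grip": 41, "x": 0, "y": 0, "z": 0, "rx": 0, "ry": 0, "rz": -0.125},
  {"grip": 41, "x": 0, "y": 0, "z": 0, "rx": 0, "ry": 0, "rz": -0.125},
  {"grip": 41, "x": 0, "y": 0, "z": 0, "rx": 0, "ry": 0, "rz": -0.125},
  {"grip": 41, "x": 0, "y": 0, "z": 0, "rx": 0, "ry": 0, "rz": -0.125},
  {"grip": 41, "x": 0, "y": 0, "z": 0, "rx": 0, "ry": 0, "rz": -0.125},
  {"grip": 41, "x": 0, "y": 0, "z": 0, "rx": 0, "ry": 0, "rz": -0.125},
  {"grip": 41, "x": 0, "y": 0, "z": 0, "rx": 0, "ry": 0, "rz": -0.125},
  {"grip": 41, "x": 0, "y": 0, "z": 0, "rx": 0, "ry": 0, "rz": -0.125},
  {"grip": 41, "x": 0, "y": 0, "z": 0, "rx": 0, "ry": 0, "rz": -0.125},
  {"grip": 41, "x": 0, "y": 0, "z": 0, "rx": 0, "ry": 0, "rz": -0.125},
])

```text
clock: 3.43
tool_pos: [0.535, 0.028, 0.2824]
tool_rot: [0.596, 3.074, -0.001]
wrist_force: [1.1, -0.1, 0.4]
gripper_width: 0.0359
```

```bash
python3 - <<'E'
from st import *
show(); b=bar(0); print(b, to(b+[0,0,0.06]), to(b-[0,0,0.019]))
E
```

```text
t 3.43 pos [0.535  0.028  0.2824] grasp chest [-30.4  -5.2 301.4] rot err [ 0.001  0.011 -0.115] F [ 1.1 -0.1  0.4] w 35.9 J [ 0.03  0.19  1.75 -0.    1.19 -1.16]
[0.60390803 0.16482068 0.0895    ] [-1.14 15.24 13.33] [-1.06 15.23 21.23]
```

carry_out([
  {"grip": 41, "x": 0, "y": 0, "z": 0, "rx": 0, "ry": 0.01, "rz": -0.115},
  {"grip": 41, "x": -0.75, "y": 3.7, "z": 0, "rx": 0, "ry": 0, "rz": 0},
  {"grip": 41, "x": -0.75, "y": 3.7, "z": 0, "rx": 0, "ry": 0, "rz": 0},
  {"grip": 41, "x": -0.75, "y": 3.7, "z": 0, "rx": 0, "ry": 0, "rz": 0},
  {"grip": 41, "x": -0.75, "y": 3.7, "z": 0, "rx": 0, "ry": 0, "rz": 0},
  {"grip": 41, "x": 0, "y": 0, "z": 3.5, "rx": 0, "ry": 0, "rz": 0},
  {"grip": 41, "x": 0, "y": 0, "z": 3.5, "rx": 0, "ry": 0, "rz": 0},
  {"grip": 41, "x": 0, "y": 0, "z": 3.5, "rx": 0, "ry": 0, "rz": 0},
  {"grip": 41, "x": 0, "y": 0, "z": 2, "rx": 0, "ry": 0, "rz": 0},
  {"grip": 41, "x": 0, "y": 0, "z": 0, "rx": 0, "ry": 0, "rz": 0},
])

```text
clock: 4.27
tool_pos: [0.6078, 0.1715, 0.1564]
tool_rot: [0.395, 3.107, 0.007]
wrist_force: [-0.6, -0.5, -0.6]
gripper_width: 0.0362
```

```bash
python3 - <<'E'
from st import *
show(); b=bar(0); print(b, to(b+[0,0,0.06]), to(b-[0,0,0.019]))
s=manip.snapshot("wrist"); P=cloud(s); cv2.imwrite("pics/w1.png",s["color"])
m=(P[...,2]>0.075)&(P[...,2]<0.11)
m&=(s["color"].max(-1)<60)
C=w2c(P[m]); print(m.sum(),np.percentile(C,[5,50,95],axis=0).round(1))
E
python3 ov.py 1
```

```text
t 4.27 pos [0.6078 0.1715 0.1564] grasp chest [  1.8 152.4 175.4] rot err [0.006 0.009 0.015] F [-0.6 -0.5 -0.6] w 36.2 J [ 0.26  0.47  1.65  0.    1.   -1.06]
[0.60390803 0.16482068 0.0895    ] [ 0.22 -0.75  0.68] [ 0.29 -0.8   8.58]
35 [[ 48.3  91.3  90.5]
 [ 53.6  94.4  94. ]
 [ 56.3 100.6  95.7]]
```

View pics/w1.png

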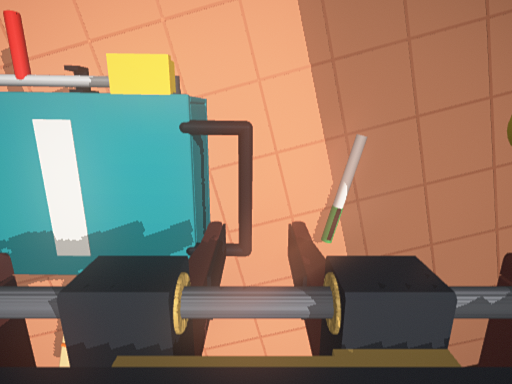

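View pics/ov_side1.png

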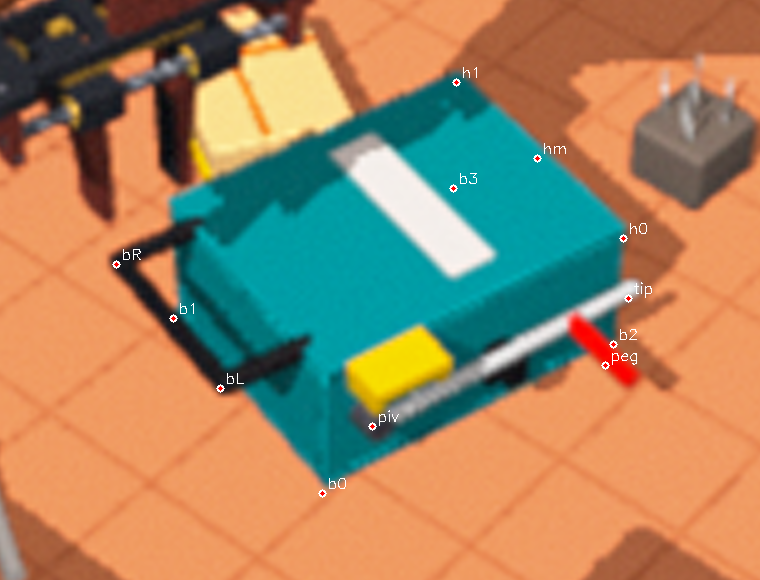

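```bash
python3 - <<'E'
from st import *
show(); s=manip.snapshot("wrist"); P=cloud(s); C=w2c(P.reshape(-1,3)).reshape(P.shape)
g=s["color"].max(-1).astype(int)
for v in (150,170,190,210,230): print(v,[(u,g[v,u],C[v,u].round(0).tolist()) for u in range(236,257,2)])
hsv=cv2.cvtColor(s["color"],cv2.COLOR_BGR2HSV); H,S,V=[hsv[...,i].astype(int) for i in range(3)]
red=((H<5)|(H>175))&(S>200); red[:, 100:]=0
print("red",red.sum(),np.percentile(C[red],[3,50,97],axis=0).round(1))
yel=(H>22)&(H<32)&(S>180)&(V>150); yel[150:]=0
print("yel",np.percentile(C[yel],[2,50,98],axis=0).round(1))
E
```

```text
t 4.42 pos [0.6109 0.1719 0.1617] grasp chest [  4.6 153.6 180.7] rot err [0.009 0.016 0.015] F [-0.2 -0.7 -0.3] w 36.2 J [ 0.26  0.47  1.65  0.    1.01 -1.06]
150 [(236, np.int64(255), [-20.0, 132.0, -0.0]), (238, np.int64(76), [-33.0, 138.0, 92.0]), (240, np.int64(88), [-34.0, 140.0, 95.0]), (242, np.int64(91), [-34.0, 142.0, 95.0]), (244, np.int64(93), [-34.0, 144.0, 96.0]), (246, np.int64(97), [-34.0, 145.0, 95.0]), (248, np.int64(93), [-34.0, 147.0, 93.0]), (250, np.int64(112), [-34.0, 149.0, 92.0]), (252, np.int64(250), [-20.0, 150.0, -0.0]), (254, np.int64(245), [-20.0, 152.0, -0.0]), (256, np.int64(245), [-20.0, 155.0, -0.0])]
170 [(236, np.int64(255), [4.0, 131.0, -3.0]), (238, np.int64(75), [-16.0, 139.0, 93.0]), (240, np.int64(88), [-17.0, 140.0, 95.0]), (242, np.int64(90), [-17.0, 142.0, 95.0]), (244, np.int64(93), [-17.0, 144.0, 95.0]), (246, np.int64(95), [-17.0, 145.0, 95.0]), (248, np.int64(91), [-17.0, 147.0, 93.0]), (250, np.int64(133), [-16.0, 149.0, 91.0]), (252, np.int64(249), [3.0, 150.0, -1.0]), (254, np.int64(244), [3.0, 153.0, -1.0]), (256, np.int64(244), [3.
[... 1494 characters left out ...]
54.4   59.6]]Traceback (most recent call last):
  File "<stdin>", line 9, in <module>
    return _quantile_unchecked(
        a, q, axis, out, overwrite_input, method, keepdims, weights)
    return _ureduce(a,
                    func=_quantile_ureduce_func,
    ...<5 lines>...
                    overwrite_input=overwrite_input,
                    method=method)
    r = func(a, **kwargs)
    result = _quantile(arr,
                       quantiles=q,
    ...<2 lines>...
                       out=out,
                       weights=wgt)
    slices_having_nans = np.isnan(arr[-1, ...])
                                  ~~~^^^^^^^^^
IndexError: index -1 is out of bounds for axis 0 with size 0
```

carry_out([
  {"grip": 41, "x": 0.4, "y": -0.9, "z": 2, "rx": 0.009, "ry": 0.016, "rz": 0.015},
  {"grip": 41, "x": 0, "y": 0, "z": 1, "rx": 0, "ry": 0, "rz": 0},
  {"grip": 41, "x": 0, "y": 0, "z": 0, "rx": 0, "ry": 0, "rz": 0},
  {"grip": 41, "x": 0, "y": 0, "z": 0, "rx": 0, "ry": 0, "rz": 0},
])

```text
clock: 4.8
tool_pos: [0.6093, 0.1641, 0.1364]
tool_rot: [0.423, 3.103, 0.007]
wrist_force: [0.2, -0.2, 0.5]
gripper_width: 0.0361
```

```bash
python3 - <<'E'
from st import *
show()
E
```

```text
t 4.8 pos [0.6093 0.1641 0.1364] grasp chest [  5.2 145.6 155.4] rot err [ 0.006  0.009 -0.003] F [ 0.2 -0.2  0.5] w 36.1 J [ 0.24  0.5   1.67  0.    0.97 -1.06]
```

carry_out([
  {"grip": 41, "x": 0.3, "y": -0.15, "z": 2, "rx": 0, "ry": 0, "rz": 0},
  {"grip": 41, "x": 0, "y": 0, "z": 2, "rx": 0, "ry": 0, "rz": 0},
  {"grip": 41, "x": 0, "y": 0, "z": 1.5, "rx": 0, "ry": 0, "rz": 0},
  {"grip": 41, "x": 0, "y": 0, "z": 0.5, "rx": 0, "ry": 0, "rz": 0},
  {"grip": 41, "x": 0, "y": 0, "z": 0, "rx": 0, "ry": 0, "rz": 0},
  {"grip": 41, "x": 0, "y": 0, "z": 0, "rx": 0, "ry": 0, "rz": 0},
])

```text
clock: 5.3
tool_pos: [0.6103, 0.1642, 0.0789]
tool_rot: [0.422, 3.095, 0.012]
wrist_force: [-1.2, 0.5, -0.1]
gripper_width: 0.0358
```

```bash
python3 - <<'E'
from st import *
show()
E
```

```text
t 5.3 pos [0.6103 0.1642 0.0789] grasp chest [  6.  145.9  97.9] rot err [ 0.01   0.016 -0.003] F [-1.2  0.5 -0.1] w 35.8 J [ 0.24  0.57  1.7   0.    0.85 -1.06]
```

Down 8 mm more, close.

carry_out([
  {"grip": 41, "x": 0.3, "y": -0.15, "z": 0.8, "rx": 0, "ry": 0, "rz": 0},
  {"grip": 41, "x": 0, "y": 0, "z": 0, "rx": 0, "ry": 0, "rz": 0},
  {"grip": 0, "x": 0, "y": 0, "z": 0, "rx": 0, "ry": 0, "rz": 0},
  {"grip": 0, "x": 0, "y": 0, "z": 0, "rx": 0, "ry": 0, "rz": 0},
  {"grip": 0, "x": 0, "y": 0, "z": 0, "rx": 0, "ry": 0, "rz": 0},
  {"grip": 0, "x": 0, "y": 0, "z": 0, "rx": 0, "ry": 0, "rz": 0},
  {"grip": 0, "x": 0, "y": 0, "z": 0, "rx": 0, "ry": 0, "rz": 0},
], grip_force=20)

```text
clock: 5.88
tool_pos: [0.6095, 0.1643, 0.0743]
tool_rot: [0.421, 3.089, 0.015]
wrist_force: [0.9, 0.1, -0.0]
gripper_width: 0.0062
```

```bash
python3 - <<'E'
from st import *
show()
th=0; r=np.hypot(245,4.5);a0=np.arctan2(4.5,245)
for k in range(1,20):
    t=1.9*k/19;
    f=lambda t:np.array([np.cos(t+a0),np.sin(t+a0)])*r/10
    d=f(t)-f(t-0.1); print(round(t,2),d.round(2),end='; ')
E
```

```text
t 5.88 pos [0.6095 0.1643 0.0743] grasp chest [  5.1 145.7  93.3] rot err [ 0.013  0.022 -0.003] F [ 0.9  0.1 -0. ] w 6.2 J [ 0.24  0.57  1.71  0.    0.83 -1.06]
0.1 [-0.17  2.44]; 0.2 [-0.41  2.41]; 0.3 [-0.65  2.36]; 0.4 [-0.88  2.29]; 0.5 [-1.11  2.19]; 0.6 [-1.32  2.06]; 0.7 [-1.52  1.92]; 0.8 [-1.7   1.76]; 0.9 [-1.87  1.58]; 1.0 [-2.02  1.39]; 1.1 [-2.15  1.18]; 1.2 [-2.25  0.96]; 1.3 [-2.34  0.73]; 1.4 [-2.4   0.49]; 1.5 [-2.44  0.25]; 1.6 [-2.45  0.01]; 1.7 [-2.44 -0.24]; 1.8 [-2.4  -0.48]; 1.9 [-2.34 -0.72];
```

```bash
python3 ov.py 2; python3 - <<'E'
from st import *
show(); s=manip.snapshot("wrist"); cv2.imwrite("pics/w2.png",s["color"])
show()
E
```

```text
t 5.98 pos [0.6095 0.1643 0.0743] grasp chest [  5.1 145.7  93.2] rot err [ 0.013  0.022 -0.003] F [0.1 0.5 0.1] w 0.7 J [ 0.24  0.57  1.71  0.    0.83 -1.06]
t 6.03 pos [0.6094 0.1642 0.0741] grasp chest [  5.  145.6  93.1] rot err [ 0.013  0.022 -0.003] F [ 0.9  0.8 -0.5] w 0.2 J [ 0.24  0.57  1.71  0.    0.83 -1.06]
```

View pics/w2.png

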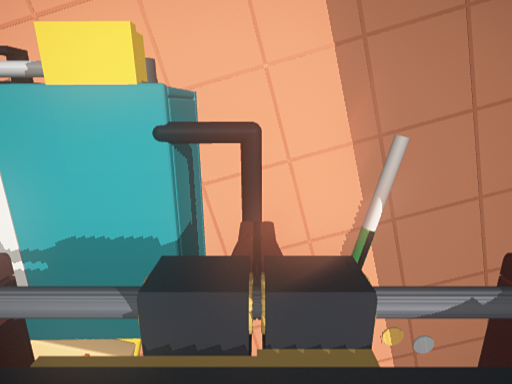

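View pics/ov_scene2.png

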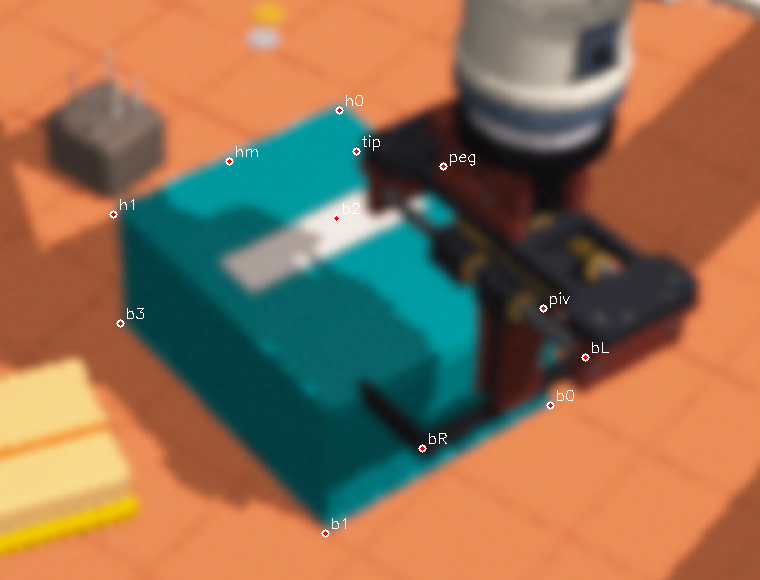

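```bash
python3 - <<'E'
from st import *
show()
for n in ["scene","side","wrist"]:
    s=manip.snapshot(n); P=cloud(s); C=w2c(P.reshape(-1,3)).reshape(P.shape)
    m=(abs(C[...,0]-5)<30)&(abs(C[...,1]-145)<40)&(C[...,2]>60)&(C[...,2]<150)
    vv,uu=np.nonzero(m); print(n,m.sum(),uu.min(),uu.max(),vv.min(),vv.max())
    c=s["color"]
    # bins by z: extents
    for z in range(60,135,5):
        k=m&(C[...,2]>=z)&(C[...,2]<z+5)
        if k.sum(): print(z,k.sum(),C[k].min(0).round(0),C[k].max(0).round(0),np.median(c[k],axis=0))
s=manip.snapshot("scene"); cv2.imwrite("pics/z.png",cv2.resize(s["color"][190:260,250:330],None,fx=8,fy=8,interpolation=cv2.INTER_CUBIC))
E
```

```text
t 6.03 pos [0.6094 0.1642 0.0741] grasp chest [  5.  145.6  93.1] rot err [ 0.013  0.022 -0.003] F [ 0.9  0.8 -0.5] w 0.2 J [ 0.24  0.57  1.71  0.    0.83 -1.06]
scene 223 280 299 219 242
80 1 [ -4. 148.  84.] [ -4. 148.  84.] [84. 79. 28.]
85 18 [-23. 148.  85.] [ 34. 151.  90.] [60.5 60.5 25.5]
90 42 [-24. 139.  90.] [ 34. 152.  95.] [38.  36.5 30.5]
95 6 [-19. 140.  96.] [ 17. 153. 100.] [36.  37.  30.5]
100 12 [ -6. 140. 101.] [ 17. 158. 105.] [31.  32.5 50.5]
105 15 [ -4. 139. 105.] [ 17. 158. 109.] [26. 32. 62.]
110 17 [ -5. 138. 111.] [ 17. 159. 115.] [22. 26. 59.]
115 16 [ -4. 137. 115.] [ 18. 158. 120.] [22.  26.5 53. ]
120 15 [ -4. 140. 121.] [ 17. 158. 125.] [21. 25. 56.]
125 17 [ -6. 139. 125.] [ 16. 158. 130.] [22. 26. 58.]
130 17 [ -5. 138. 130.] [ 16. 158. 135.] [25. 29. 58.]
side 163 205 219 197 218
85 1 [ 14. 147.  88.] [ 14. 147.  88.] [ 50.  74. 147.]
90 13 [-21. 136.  90.] [ 35. 148.  95.] [33. 31. 41.]
95 21 [-25. 138.  96.] [ 34. 147.  99.] [29. 25. 25.]
100 7 [ -8. 137. 101.] [ 17. 153. 105.] [29. 37. 73.]
105 8 [ -8. 136. 105.] [ -5. 154. 110.] [33.  39.5 78.5
[... 199 characters left out ...]
13. 154. 129.] [28. 31. 75.]
130 13 [ -9. 137. 130.] [  9. 155. 135.] [32. 36. 75.]
wrist 2153 232 281 186 285
85 1 [-11. 149.  89.] [-11. 149.  89.] [ 61.  77. 126.]
90 485 [-25. 137.  90.] [ -4. 149.  95.] [ 57.  67. 103.]
95 194 [-25. 139.  95.] [ -4. 154. 100.] [ 59.  69. 104.]
100 98 [ -8. 137. 100.] [ -5. 155. 105.] [ 62.  77. 129.]
105 120 [ -8. 137. 105.] [ -5. 155. 110.] [ 62.   77.  130.5]
110 122 [ -8. 137. 110.] [ -5. 155. 115.] [ 62.   77.5 131. ]
115 139 [ -8. 137. 115.] [ -5. 155. 120.] [ 62.  77. 129.]
120 167 [ -8. 136. 120.] [ -2. 155. 125.] [ 60.  75. 126.]
125 157 [ -8. 136. 125.] [ -6. 155. 130.] [ 60.  74. 125.]
130 197 [ -8. 135. 130.] [ -3. 155. 135.] [ 58.  73. 122.]
```

View pics/z.png

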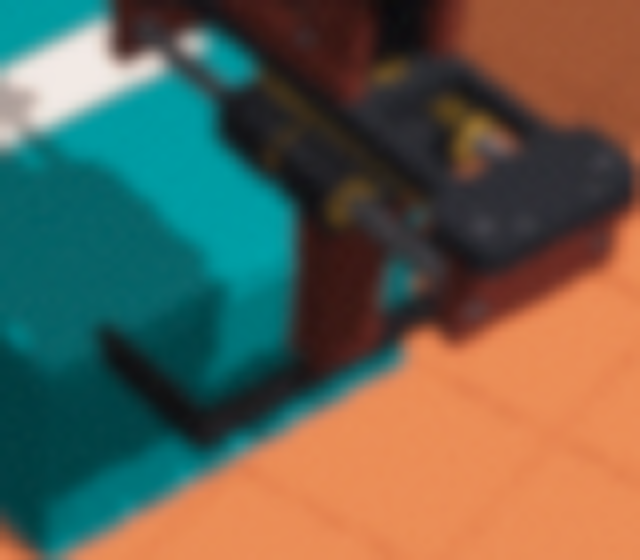

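```bash
python3 - <<'E'
from st import *
show(); s=manip.snapshot("wrist"); st=manip.state()
Rm=R.from_rotvec(st["tool_rot"]); print(Rm.inv().apply(s["eye"]-st["tool_pos"]), s["eye"])
R0=R.from_rotvec([-3.08035063e+00, -6.09691540e-01,  4.27964985e-04]); print(R0.inv().apply(np.array([0.30485059,-0.54987839,0.38395837])-[0.23788977,-0.57731981,0.19591183]))
E
tail -5 h.py >/dev/null; ls
```

```text
t 6.23 pos [0.6092 0.1642 0.074 ] grasp chest [  4.9 145.6  93. ] rot err [ 0.013  0.021 -0.003] F [-0.3 -0.   0.7] w 0.3 J [ 0.24  0.57  1.71  0.    0.83 -1.06]
[ 7.23908199e-02  1.78688617e-04 -1.87967525e-01] [0.5350812  0.18254428 0.26034476]
[ 7.23693850e-02 -1.48319489e-04 -1.88045033e-01]
h.py
ov.py
pics
st.py
```

```bash
python3 - <<'E'
from st import *
s=manip.snapshot("wrist"); P=cloud(s); st=manip.state()
T=R.from_rotvec(st["tool_rot"]).inv().apply((P-st["tool_pos"]).reshape(-1,3)).reshape(P.shape)*1000
for u in (236,240,246,254,262,268,272,276):
    print(u,[(v,*T[v,u].round(0).astype(int).tolist()) for v in range(212,262,5)])
E
```

```text
236 [(212, -18, -18, 74), (217, -23, -18, 75), (222, -27, -18, 73), (227, -33, -19, 75), (232, -38, -19, 75), (237, -43, -19, 76), (242, -48, -19, 75), (247, 11, -9, -60), (252, 11, -9, -64), (257, 34, -5, -113)]
240 [(212, -18, -15, 74), (217, -22, -15, 74), (222, -27, -15, 74), (227, 12, -9, -36), (232, 12, -8, -43), (237, 12, -8, -49), (242, 11, -8, -54), (247, 12, -7, -61), (252, 12, -7, -65), (257, 34, -4, -113)]
246 [(212, 15, -6, -21), (217, 12, -6, -21), (222, 12, -6, -28), (227, 12, -5, -37), (232, 12, -5, -42), (237, 12, -5, -49), (242, 11, -5, -54), (247, 12, -5, -61), (252, 11, -4, -65), (257, 33, -3, -112)]
254 [(212, 16, -1, -22), (217, 12, -1, -21), (222, 9, -1, -22), (227, 10, -1, -32), (232, 10, -1, -39), (237, 10, -1, -46), (242, 10, -1, -52), (247, 10, -1, -58), (252, 10, -1, -63), (257, 10, -1, -67)]
262 [(212, -18, 5, 75), (217, -23, 5, 75), (222, 13, 3, -30), (227, 12, 3, -35), (232, 12, 3, -43), (237, 12, 3, -49), (242, 11, 3, -54), (247, 12, 3, -60), (252, 11, 3, -65), (257, 12, 3, -70)]
268 [(212, -18, 11, 74), (217, -23, 11, 75), (222, 11, 7, -28), (227, 11, 7, -35), (232, 12, 6, -43), (237, 12, 6, -50), (242, 12, 6, -56), (247, 11, 6, -60), (252, 12, 5, -66), (257, 33, 3, -112)]
272 [(212, -18, 15, 75), (217, -23, 15, 76), (222, 12, 9, -28), (227, 12, 9, -36), (232, 12, 8, -42), (237, 12, 8, -49), (242, 12, 8, -55), (247, 11, 7, -60), (252, 11, 7, -65), (257, 33, 5, -113)]
276 [(212, -18, 18, 75), (217, -23, 18, 75), (222, -27, 18, 74), (227, -33, 19, 75), (232, -38, 19, 75), (237, -42, 19, 74), (242, 11, 10, -54), (247, 12, 9, -61), (252, 12, 9, -66), (257, 33, 6, -112)]
```

carry_out([
  {"grip": 41, "x": 0, "y": 0, "z": 0, "rx": 0, "ry": 0, "rz": 0},
  {"grip": 41, "x": 0, "y": 0, "z": 0, "rx": 0, "ry": 0, "rz": 0},
  {"grip": 41, "x": 0, "y": 0, "z": 0, "rx": 0, "ry": 0, "rz": 0},
  {"grip": 41, "x": 0.2, "y": -0.1, "z": 0, "rx": 0.01, "ry": 0.02, "rz": 0},
  {"grip": 41, "x": 0, "y": 0, "z": 0, "rx": 0, "ry": 0, "rz": 0},
  {"grip": 41, "x": 0, "y": 0, "z": 0, "rx": 0, "ry": 0, "rz": 0},
])

```text
clock: 6.83
tool_pos: [0.6069, 0.1637, 0.0738]
tool_rot: [0.424, 3.112, 0.004]
wrist_force: [0.5, 0.4, -0.6]
gripper_width: 0.0349
```

```bash
python3 - <<'E'
from st import *
show()
s=manip.snapshot("wrist"); P=cloud(s); st=manip.state(); cv2.imwrite("pics/w3.png",s["color"])
T=R.from_rotvec(st["tool_rot"]).inv().apply((P-st["tool_pos"]).reshape(-1,3)).reshape(P.shape)*1000
m=(abs(T[...,0]-10)<8)&(abs(T[...,1])<45)&(T[...,2]>-70)
for z in range(-70,20,6):
    k=m&(T[...,2]>=z)&(T[...,2]<z+6)
    if k.sum(): print(z,k.sum(),np.unique((T[k][:,1]/4).round()*4))
E
```

```text
t 6.83 pos [0.6069 0.1637 0.0738] grasp chest [  3.1 144.7  92.8] rot err [ 0.002  0.001 -0.003] F [ 0.5  0.4 -0.6] w 34.9 J [ 0.24  0.58  1.7   0.    0.86 -1.06]
-70 379 [-28. -24. -20. -16.  16.  20.  24.  28.]
-64 321 [-28. -24. -20. -16.  16.  20.  24.  28.]
-58 261 [-28. -24. -20. -16.  16.  20.  24.  28.]
-52 238 [-28. -24. -20. -16.  16.  20.  24.  28.]
-46 206 [-28. -24. -20. -16.  16.  20.  24.  28.]
-40 179 [-24. -20. -16.  16.  20.  24.  28.]
-34 167 [-24. -20. -16.  16.  20.  24.  28.]
-28 93 [-24. -20. -16.  -4.  -0.   4.  16.  20.  24.]
-22 464 [-8. -4.  0.  4.]
-16 4 [4.]
```

View pics/w3.png

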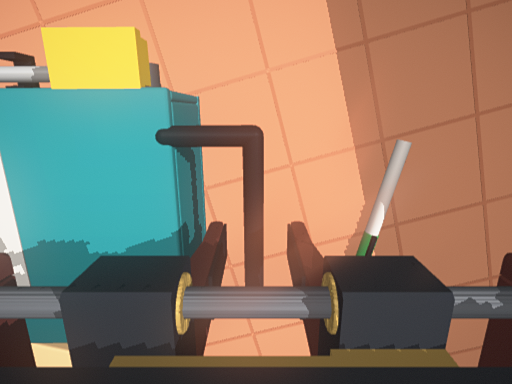

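```bash
sed -i 's/g=s\["tool_pos"\]-M\[:,2\]\*0.019/g=s["tool_pos"]-M[:,2]*0.043/; /+M\[:,2\]\*0.019/d' st.py; python3 -c "
from st import *
show()"
```

```text
t 6.88 pos [0.6069 0.1637 0.0738] grasp chest [  3.1 144.7 116.8] rot err [ 0.002  0.001 -0.003] F [0.1 1.1 0.3] w 35.6 J [ 0.24  0.58  1.7   0.    0.86 -1.06]
```

carry_out([
  {"grip": 41, "x": 0.2, "y": -0.1, "z": 1.5, "rx": 0, "ry": 0, "rz": 0},
  {"grip": 41, "x": 0, "y": 0, "z": 1.3, "rx": 0, "ry": 0, "rz": 0},
  {"grip": 41, "x": 0, "y": 0, "z": 0, "rx": 0, "ry": 0, "rz": 0},
  {"grip": 0, "x": 0, "y": 0, "z": 0, "rx": 0, "ry": 0, "rz": 0},
  {"grip": 0, "x": 0, "y": 0, "z": 0, "rx": 0, "ry": 0, "rz": 0},
  {"grip": 0, "x": 0, "y": 0, "z": 0, "rx": 0, "ry": 0, "rz": 0},
  {"grip": 0, "x": 0, "y": 0, "z": 0, "rx": 0, "ry": 0, "rz": 0},
  {"grip": 0, "x": 0, "y": 0, "z": 0, "rx": 0, "ry": 0, "rz": 0},
  {"grip": 0, "x": 0, "y": 0, "z": 0, "rx": 0, "ry": 0, "rz": 0},
], grip_force=20)

```text
clock: 7.63
tool_pos: [0.6051, 0.1622, 0.0456]
tool_rot: [0.423, 3.11, 0.002]
wrist_force: [-0.8, 2.2, -1.4]
gripper_width: 0.0114
```

```bash
python3 -c "
from st import *
show()"
```

```text
t 7.63 pos [0.6051 0.1622 0.0456] grasp chest [  1.7 142.8  88.6] rot err [ 0.002  0.003 -0.002] F [-0.8  2.2 -1.4] w 11.4 J [ 0.24  0.62  1.71  0.    0.81 -1.06]
```

carry_out([
  {"grip": 0, "x": 0, "y": -0.05, "z": -1.2, "rx": 0, "ry": 0, "rz": 0},
  {"grip": 0, "x": 0, "y": -0.2, "z": -2.0, "rx": 0, "ry": 0, "rz": 0},
  {"grip": 0, "x": 0, "y": -0.35, "z": -2.0, "rx": 0, "ry": 0, "rz": 0},
  {"grip": 0, "x": 0, "y": -0.5, "z": -2.0, "rx": 0, "ry": 0, "rz": 0},
])

```text
clock: 7.97
tool_pos: [0.6013, 0.1507, 0.1174]
tool_rot: [0.422, 3.113, -0.002]
wrist_force: [1.8, -11.0, -6.3]
gripper_width: 0.0113
```

```bash
cat >> st.py <<'E'
def arc():
    s=manip.state(); M=R.from_rotvec(s["tool_rot"]).as_matrix(); g=w2c(s["tool_pos"]-M[:,2]*0.043)[0]
    d=g[1:]-[-100,85]; print("bar angle %.3f r %.1f"%(np.arctan2(d[1],d[0])-0.018,np.hypot(*d)))
E
python3 -c "
from st import *
show();arc()"
```

```text
t 7.97 pos [0.6013 0.1507 0.1174] grasp chest [  1.2 130.8 160.4] rot err [-0.001  0.001 -0.001] F [  1.8 -11.   -6.3] w 11.3 J [ 0.23  0.51  1.69 -0.    0.93 -1.07]
bar angle 0.298 r 242.7
```

carry_out([
  {"grip": 0, "x": 0, "y": -0.95, "z": -2.25, "rx": 0, "ry": 0, "rz": 0},
  {"grip": 0, "x": 0, "y": -1.15, "z": -2.15, "rx": 0, "ry": 0, "rz": 0},
  {"grip": 0, "x": 0, "y": -1.35, "z": -2.05, "rx": 0, "ry": 0, "rz": 0},
  {"grip": 0, "x": 0, "y": -1.55, "z": -1.9, "rx": 0, "ry": 0, "rz": 0},
  {"grip": 0, "x": 0, "y": -1.7, "z": -1.75, "rx": 0, "ry": 0, "rz": 0},
])

```text
clock: 8.38
tool_pos: [0.5832, 0.0843, 0.2258]
tool_rot: [0.417, 3.11, -0.003]
wrist_force: [3.4, -9.3, -12.0]
gripper_width: 0.0116
```

```bash
python3 -c "
from st import *
show();arc()"
```

```text
t 8.38 pos [0.5832 0.0843 0.2258] grasp chest [  1.1  62.  268.8] rot err [-0.002  0.004  0.001] F [  3.4  -9.3 -12. ] w 11.6 J [ 0.13  0.34  1.69 -0.    1.11 -1.18]
bar angle 0.830 r 244.9
```

carry_out([
  {"grip": 0, "x": 0, "y": -1.9, "z": -1.55, "rx": 0, "ry": 0, "rz": 0},
  {"grip": 0, "x": 0, "y": -2.05, "z": -1.3, "rx": 0, "ry": 0, "rz": 0},
  {"grip": 0, "x": 0, "y": -2.15, "z": -1.1, "rx": 0, "ry": 0, "rz": 0},
  {"grip": 0, "x": 0, "y": -2.25, "z": -0.85, "rx": 0, "ry": 0, "rz": 0},
  {"grip": 0, "x": 0, "y": -2.35, "z": -0.6, "rx": 0, "ry": 0, "rz": 0},
])

```text
clock: 8.8
tool_pos: [0.5539, -0.0243, 0.2863]
tool_rot: [0.414, 3.103, -0.006]
wrist_force: [4.3, -3.6, -11.0]
gripper_width: 0.0114
```

```bash
python3 -c "
from st import *
show();arc()"
```

```text
t 8.8 pos [ 0.5539 -0.0243  0.2863] grasp chest [  1.4 -50.5 329.3] rot err [-0.003  0.012  0.003] F [  4.3  -3.6 -11. ] w 11.4 J [-0.06  0.22  1.7  -0.01  1.21 -1.37]
bar angle 1.353 r 249.3
```

carry_out([
  {"grip": 0, "x": 0, "y": -2.4, "z": -0.2, "rx": 0, "ry": 0, "rz": 0},
  {"grip": 0, "x": 0, "y": -2.4, "z": 0.05, "rx": 0, "ry": 0, "rz": 0},
  {"grip": 0, "x": 0, "y": -2.4, "z": 0.2, "rx": 0, "ry": 0, "rz": 0},
  {"grip": 0, "x": 0, "y": -2.4, "z": 0.45, "rx": 0, "ry": 0, "rz": 0},
  {"grip": 0, "x": 0, "y": -1.8, "z": 0.55, "rx": 0, "ry": 0, "rz": 0},
])

```text
clock: 9.22
tool_pos: [0.523, -0.1377, 0.2835]
tool_rot: [0.414, 3.093, 0.0]
wrist_force: [0.9, 0.7, -2.1]
gripper_width: 0.0118
```

```bash
python3 -c "
from st import *
show();arc()"
```

```text
t 9.22 pos [ 0.523  -0.1377  0.2835] grasp chest [   1.2 -168.2  326.4] rot err [0.003 0.021 0.002] F [ 0.9  0.7 -2.1] w 11.8 J [-0.28  0.19  1.74  0.    1.18 -1.59]
bar angle 1.828 r 250.9
```

Past 1.7; release slowly, rise clear and look.

carry_out([
  {"grip": 0, "x": 0, "y": -0.8, "z": 0.3, "rx": 0, "ry": 0, "rz": 0},
  {"grip": 0, "x": 0, "y": 0, "z": 0, "rx": 0, "ry": 0, "rz": 0},
  {"grip": 41, "x": 0, "y": 0, "z": 0, "rx": 0, "ry": 0, "rz": 0},
  {"grip": 41, "x": 0, "y": 0, "z": 0, "rx": 0, "ry": 0, "rz": 0},
  {"grip": 41, "x": 0, "y": 0, "z": 0, "rx": 0, "ry": 0, "rz": 0},
  {"grip": 41, "x": 0, "y": 0, "z": 0, "rx": 0, "ry": 0, "rz": 0},
  {"grip": 41, "x": 0, "y": 0, "z": -2, "rx": 0, "ry": 0, "rz": 0},
  {"grip": 41, "x": 0, "y": 0, "z": -3, "rx": 0, "ry": 0, "rz": 0},
  {"grip": 41, "x": 0, "y": 0, "z": -3, "rx": 0, "ry": 0, "rz": 0},
  {"grip": 41, "x": 0, "y": 0, "z": 0, "rx": 0, "ry": 0, "rz": 0},
  {"grip": 41, "x": 0, "y": 0, "z": 0, "rx": 0, "ry": 0, "rz": 0},
])

```text
clock: 10.13
tool_pos: [0.5188, -0.1415, 0.3657]
tool_rot: [0.409, 3.094, 0.003]
wrist_force: [-0.5, 0.0, -0.6]
gripper_width: 0.0359
```

```bash
cat > ov2.py <<'E'
from h import *
import sys
lid=float(sys.argv[2]); pr=float(sys.argv[3])
def L(x,y,z): return [x,-100+y*np.cos(lid)-z*np.sin(lid),85+y*np.sin(lid)+z*np.cos(lid)]
pts={'bL':L(-55,245,4.5),'bR':L(55,245,4.5),'slot':L(-92,162.5,0),'h0':[-80,-100,85],'piv':[-92,75,50],'peg':[-126,75-130*np.cos(pr),50+130*np.sin(pr)],'tip':[-92,75-172*np.cos(pr),50+172*np.sin(pr)],'b0':[-80,100,0]}
for n in ["scene","side"]:
    s=manip.snapshot(n); im=cv2.resize(s["color"],None,fx=4,fy=4,interpolation=cv2.INTER_CUBIC)
    for k,p in pts.items():
        u,v=proj(s,c2w(p))[0]; q=(int((u+.5)*4),int((v+.5)*4)); cv2.circle(im,q,3,(255,255,255),-1);cv2.circle(im,q,1,(0,0,255),-1); cv2.putText(im,k,(q[0]+5,q[1]-5),0,.45,(255,255,255),1)
    u,v=proj(s,c2w([-20,0,140]))[0]*4; u=int(u);v=int(v)
    cv2.imwrite(f"pics/ov_{n}{sys.argv[1]}.png",im[v-290:v+290,u-380:u+380])
E
python3 ov2.py 3 1.9 0.03; python3 -c "
from st import *
show()"
```

```text
t 10.23 pos [ 0.5187 -0.1416  0.365 ] grasp chest [  -1.8 -173.3  408. ] rot err [0.005 0.02  0.005] F [ 1.4  0.4 -0.4] w 35.8 J [-0.29  0.13  1.64  0.01  1.36 -1.6 ]
```

View pics/ov_side3.png

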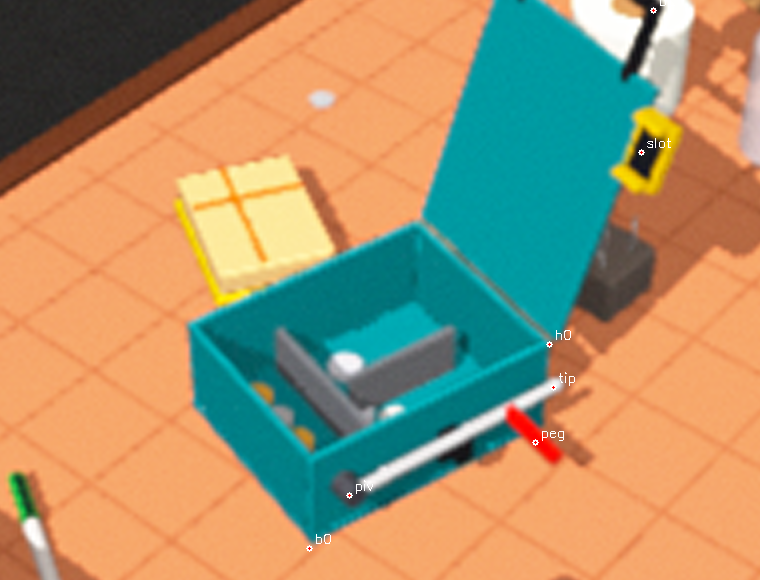

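View pics/ov_scene3.png

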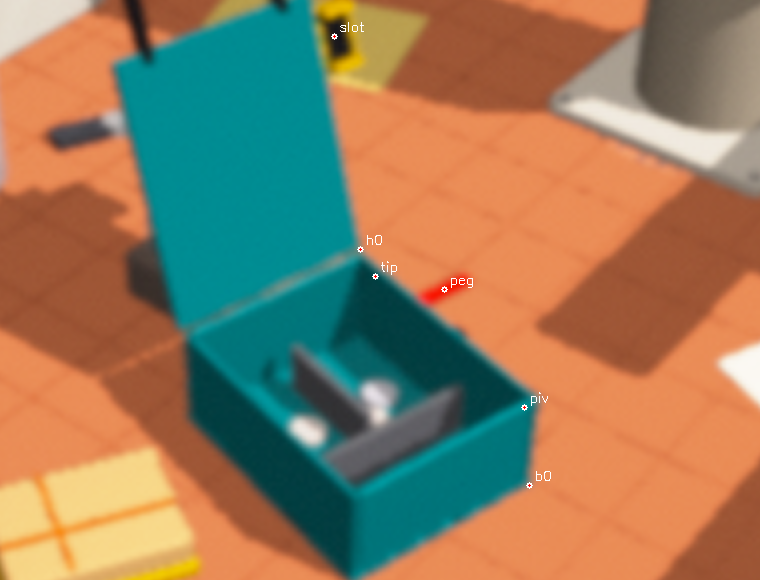

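carry_out([
  {"grip": 41, "x": 3.3, "y": 3.7, "z": 0, "rx": 0, "ry": 0.02, "rz": 0},
  {"grip": 41, "x": 3.3, "y": 3.7, "z": 0, "rx": 0, "ry": 0, "rz": 0},
  {"grip": 41, "x": 3.3, "y": 3.7, "z": 0, "rx": 0, "ry": 0, "rz": 0},
  {"grip": 41, "x": 3.3, "y": 3.7, "z": 0, "rx": 0, "ry": 0, "rz": 0},
  {"grip": 41, "x": 0, "y": 0, "z": 3.5, "rx": 0.1, "ry": 0, "rz": 0},
  {"grip": 41, "x": 0, "y": 0, "z": 3.5, "rx": 0.1, "ry": 0, "rz": 0},
  {"grip": 41, "x": 0, "y": 0, "z": 3.5, "rx": 0.1, "ry": 0, "rz": 0},
  {"grip": 41, "x": 0, "y": 0, "z": 3, "rx": 0, "ry": 0, "rz": 0},
  {"grip": 41, "x": 0, "y": 0, "z": 0, "rx": 0, "ry": 0, "rz": 0},
  {"grip": 41, "x": 0, "y": 0, "z": 0, "rx": 0, "ry": 0, "rz": 0},
])

```text
clock: 11.07
tool_pos: [0.4307, -0.0038, 0.2217]
tool_rot: [-0.395, -3.033, 0.473]
wrist_force: [0.1, -0.3, -0.1]
gripper_width: 0.036
```

```bash
cat >> st.py <<'E'
def goal(cp):  # tool-frame shift (cm) to bring grasp point to chest point cp
    s=manip.state(); Rm=R.from_rotvec(s["tool_rot"]); g=s["tool_pos"]-Rm.as_matrix()[:,2]*0.043
    print("goal",cp,(Rm.inv().apply(c2w(cp)[0]-g)*100).round(2))
E
python3 - <<'E'
from st import *
show()
s=manip.snapshot("wrist"); cv2.imwrite("pics/w4.png",s["color"]); P=cloud(s); C=w2c(P.reshape(-1,3)).reshape(P.shape)
hsv=cv2.cvtColor(s["color"],cv2.COLOR_BGR2HSV); H,S,V=[hsv[...,i].astype(int) for i in range(3)]
red=((H<5)|(H>175))&(S>200)&(C[...,2]>30)
print("red",red.sum(),np.percentile(C[red],[3,50,97],axis=0).round(1))
show(); goal([-135,-57,53])
E
```

```text
t 11.07 pos [ 0.4307 -0.0038  0.2217] grasp chest [-122.2  -50.3  262.7] rot err [-0.31  -0.005  0.009] F [ 0.1 -0.3 -0.1] w 36.0 J [ 0.18  0.18  1.96 -0.3   1.16 -0.99]Traceback (most recent call last):
  File "<stdin>", line 6, in <module>
    return _quantile_unchecked(
        a, q, axis, out, overwrite_input, method, keepdims, weights)
    return _ureduce(a,
                    func=_quantile_ureduce_func,
    ...<5 lines>...
                    overwrite_input=overwrite_input,
                    method=method)
    r = func(a, **kwargs)
    result = _quantile(arr,
                       quantiles=q,
    ...<2 lines>...
                       out=out,
                       weights=wgt)
    slices_having_nans = np.isnan(arr[-1, ...])
                                  ~~~^^^^^^^^^
IndexError: index -1 is out of bounds for axis 0 with size 0
```

View pics/w4.png

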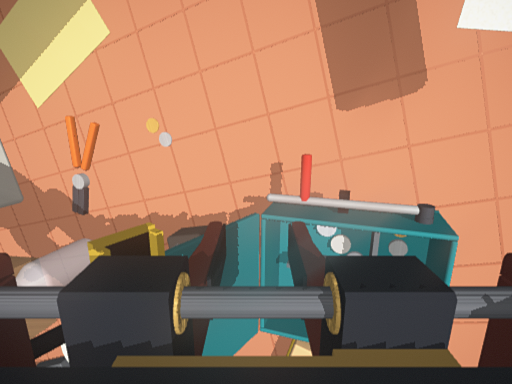

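```bash
python3 - <<'E'
from st import *
s=manip.snapshot("wrist"); P=cloud(s); C=w2c(P.reshape(-1,3)).reshape(P.shape)
hsv=cv2.cvtColor(s["color"],cv2.COLOR_BGR2HSV); print(hsv[178,306],C[178,306])
H,S,V=[hsv[...,i].astype(int) for i in range(3)]
red=((H<7)|(H>173))&(S>180)&(C[...,2]>30)&(C[...,2]<80)&(V>120)
print("red",red.sum(),np.percentile(C[red],[3,50,97],axis=0).round(1))
show(); goal([-135,-57,53]); goal([-135,-57+150*np.sin(.31),53+150*np.cos(.31)])
E
```

```text
[  3 170 243] [-120.20566086  -55.67972741   58.18800079]
red 17 [[-146.8  -59.4   55.9]
 [-144.5  -57.9   58.3]
 [-139.5  -52.7   59.8]]
t 11.17 pos [ 0.4315 -0.0041  0.223 ] grasp chest [-121.4  -50.5  264. ] rot err [-0.309 -0.003  0.007] F [0.5 0.6 0.2] w 35.8 J [ 0.18  0.18  1.96 -0.3   1.16 -0.99]
goal [-135, -57, 53] [ 1.28  5.8  20.3 ]
goal [-135, np.float64(-11.241204533483476), np.float64(195.850035482857)] [1.31 5.82 5.3 ]
```

carry_out([
  {"grip": 41, "x": 0.7, "y": 3, "z": 0, "rx": 0, "ry": 0, "rz": 0.007},
  {"grip": 41, "x": 0.6, "y": 2.8, "z": 1.5, "rx": 0, "ry": 0, "rz": 0},
  {"grip": 41, "x": 0, "y": 0, "z": 3, "rx": 0, "ry": 0, "rz": 0},
  {"grip": 41, "x": 0, "y": 0, "z": 3, "rx": 0, "ry": 0, "rz": 0},
  {"grip": 41, "x": 0, "y": 0, "z": 3, "rx": 0, "ry": 0, "rz": 0},
  {"grip": 41, "x": 0, "y": 0, "z": 1, "rx": 0, "ry": 0, "rz": 0},
  {"grip": 41, "x": 0, "y": 0, "z": 0, "rx": 0, "ry": 0, "rz": 0},
  {"grip": 41, "x": 0, "y": 0, "z": 0, "rx": 0, "ry": 0, "rz": 0},
])

```text
clock: 11.83
tool_pos: [0.4412, 0.0214, 0.1065]
tool_rot: [-0.438, -3.065, 0.452]
wrist_force: [-0.5, -0.9, 0.6]
gripper_width: 0.0359
```

```bash
python3 - <<'E'
from st import *
show(); goal([-135,-56,53])
s=manip.snapshot("wrist"); cv2.imwrite("pics/w5.png",s["color"])
show(); goal([-135,-56,53])
E
```

```text
t 11.83 pos [0.4412 0.0214 0.1065] grasp chest [-119.9  -24.1  147.7] rot err [-0.289  0.027 -0.016] F [-0.5 -0.9  0.6] w 35.9 J [ 0.22  0.37  2.03 -0.35  0.89 -0.83]
goal [-135, -56, 53] [ 1.74 -0.39  9.94]
t 11.88 pos [0.4416 0.0216 0.1068] grasp chest [-119.6  -23.9  148. ] rot err [-0.288  0.028 -0.016] F [ 1.1 -0.3  0.5] w 35.6 J [ 0.22  0.37  2.03 -0.35  0.89 -0.83]
goal [-135, -56, 53] [ 1.78 -0.41  9.98]
```

View pics/w5.png

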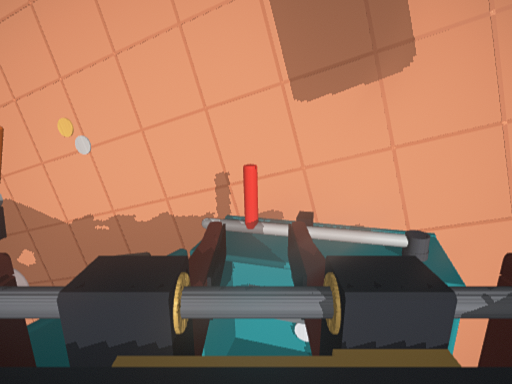

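carry_out([
  {"grip": 41, "x": 1.8, "y": -0.3, "z": 0, "rx": 0, "ry": 0.028, "rz": -0.016},
  {"grip": 41, "x": 0.6, "y": 0, "z": 2, "rx": 0, "ry": 0.01, "rz": 0},
  {"grip": 41, "x": 0.3, "y": 0, "z": 2, "rx": 0, "ry": 0, "rz": 0},
  {"grip": 41, "x": 0, "y": 0, "z": 1, "rx": 0, "ry": 0, "rz": 0},
  {"grip": 41, "x": 0, "y": 0, "z": 0, "rx": 0, "ry": 0, "rz": 0},
  {"grip": 41, "x": 0, "y": 0, "z": 0, "rx": 0, "ry": 0, "rz": 0},
])

```text
clock: 12.38
tool_pos: [0.4209, 0.0145, 0.0674]
tool_rot: [-0.427, -3.05, 0.428]
wrist_force: [0.3, -0.5, 0.2]
gripper_width: 0.036
```

```bash
python3 - <<'E'
from st import *
show(); goal([-135,-56,53])
E
```

```text
t 12.38 pos [0.4209 0.0145 0.0674] grasp chest [-136.8  -36.7  108.8] rot err [-0.278  0.005 -0.01 ] F [ 0.3 -0.5  0.2] w 36.0 J [ 0.2   0.42  2.08 -0.35  0.79 -0.82]
goal [-135, -56, 53] [-0.16 -0.33  5.89]
```

carry_out([
  {"grip": 41, "x": 0.1, "y": -0.3, "z": 2, "rx": 0.01, "ry": 0.01, "rz": -0.01},
  {"grip": 41, "x": 0.1, "y": 0, "z": 2, "rx": 0.005, "ry": 0.01, "rz": 0},
  {"grip": 41, "x": 0.1, "y": 0, "z": 1.5, "rx": 0, "ry": 0, "rz": 0},
  {"grip": 41, "x": 0, "y": 0, "z": 0.3, "rx": 0, "ry": 0, "rz": 0},
  {"grip": 41, "x": 0, "y": 0, "z": 0, "rx": 0, "ry": 0, "rz": 0},
  {"grip": 41, "x": 0, "y": 0, "z": 0, "rx": 0, "ry": 0, "rz": 0},
])

```text
clock: 12.88
tool_pos: [0.422, -0.0017, 0.0175]
tool_rot: [-0.417, -3.041, 0.44]
wrist_force: [0.4, -0.2, -0.2]
gripper_width: 0.0359
```

```bash
python3 - <<'E'
from st import *
show(); goal([-135,-56,53])
s=manip.snapshot("wrist"); cv2.imwrite("pics/w6.png",s["color"])
E
```

```text
t 12.88 pos [ 0.422  -0.0017  0.0175] grasp chest [-131.1  -51.6   58.8] rot err [-0.288 -0.003 -0.004] F [ 0.4 -0.2 -0.2] w 35.9 J [ 0.17  0.53  2.09 -0.41  0.69 -0.78]
goal [-135, -56, 53] [ 0.38 -0.26  0.68]
```

View pics/w6.png

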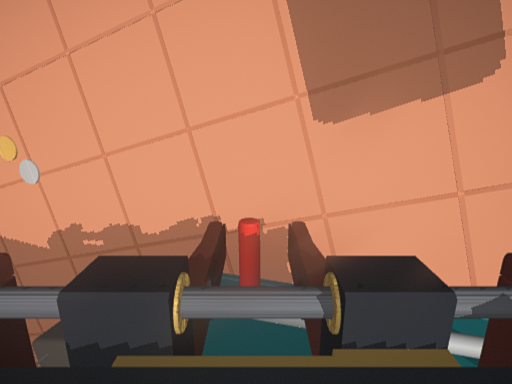

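carry_out([
  {"grip": 41, "x": 0.4, "y": -0.25, "z": 0.6, "rx": 0, "ry": 0, "rz": 0},
  {"grip": 41, "x": 0, "y": 0, "z": 0, "rx": 0, "ry": 0, "rz": 0},
  {"grip": 0, "x": 0, "y": 0, "z": 0, "rx": 0, "ry": 0, "rz": 0},
  {"grip": 0, "x": 0, "y": 0, "z": 0, "rx": 0, "ry": 0, "rz": 0},
  {"grip": 0, "x": 0, "y": 0, "z": 0, "rx": 0, "ry": 0, "rz": 0},
  {"grip": 0, "x": 0, "y": 0, "z": 0, "rx": 0, "ry": 0, "rz": 0},
  {"grip": 0, "x": 0, "y": 0, "z": 0, "rx": 0, "ry": 0, "rz": 0},
])

```text
clock: 13.52
tool_pos: [0.4184, -0.0057, 0.0155]
tool_rot: [-0.414, -3.045, 0.444]
wrist_force: [1.9, -4.6, -2.1]
gripper_width: 0.0114
```

```bash
python3 - <<'E'
from st import *
show()
s=manip.state(); T=R.from_rotvec(s["tool_rot"]).inv()*R.from_euler('z',yaw)
p=lambda a: np.array([-133,75-130*np.cos(a),50+130*np.sin(a)])
a=0.03
while a<1.17:
    b=min(a+.114,1.17); print(round(b,3),(T.apply(p(b)-p(a))/10).round(2)); a=b
E
```

```text
t 13.52 pos [ 0.4184 -0.0057  0.0155] grasp chest [-133.8  -56.3   56.7] rot err [-0.289  0.002 -0.002] F [ 1.9 -4.6 -2.1] w 11.4 J [ 0.17  0.53  2.11 -0.43  0.68 -0.78]
0.144 [-0.   -0.3  -1.45]
0.258 [-0.   -0.13 -1.48]
0.372 [-0.    0.04 -1.48]
0.486 [-0.    0.21 -1.47]
0.6 [-0.    0.37 -1.43]
0.714 [-0.    0.53 -1.38]
0.828 [-0.    0.69 -1.31]
0.942 [ 0.    0.83 -1.23]
1.056 [ 0.    0.97 -1.12]
1.17 [ 0.    1.09 -1.01]
```

carry_out([
  {"grip": 0, "x": 0, "y": -0.3, "z": -1.45, "rx": 0, "ry": 0, "rz": 0},
  {"grip": 0, "x": 0, "y": -0.1, "z": -1.5, "rx": 0, "ry": 0, "rz": 0},
  {"grip": 0, "x": 0, "y": 0.05, "z": -1.5, "rx": 0, "ry": 0, "rz": 0},
  {"grip": 0, "x": 0, "y": 0.2, "z": -1.45, "rx": 0, "ry": 0, "rz": 0},
  {"grip": 0, "x": 0, "y": 0.35, "z": -1.4, "rx": 0, "ry": 0, "rz": 0},
])

```text
clock: 13.93
tool_pos: [0.4238, 0.0144, 0.085]
tool_rot: [-0.411, -3.041, 0.448]
wrist_force: [2.2, -0.1, -4.7]
gripper_width: 0.011
```

```bash
cat >> st.py <<'E'
def parc(goalang=None):
    s=manip.state(); Rm=R.from_rotvec(s["tool_rot"]); g=w2c(s["tool_pos"]-Rm.as_matrix()[:,2]*0.043)[0]
    d=g[1:]-[75,50]; a=np.arctan2(d[1],-d[0]); print("peg angle %.3f r %.1f"%(a,np.hypot(*d)))
    T=Rm.inv()*R.from_euler('z',yaw); p=lambda a: np.array([0,75-130*np.cos(a),50+130*np.sin(a)])
    while goalang and a<goalang-1e-6:
        b=min(a+.1,goalang); print(round(b,3),(T.apply(p(b)-p(a))/10).round(2),end=';'); a=b
E
python3 - <<'E'
from st import *
show(); parc(1.17)
E
```

```text
t 13.93 pos [0.4238 0.0144 0.085 ] grasp chest [-133.8  -35.3  126.2] rot err [-0.293 -0.002 -0.   ] F [ 2.2 -0.1 -4.7] w 11.0 J [ 0.21  0.4   2.06 -0.35  0.85 -0.84]
peg angle 0.605 r 134.0
0.705 [ 0.    0.46 -1.22];0.805 [ 0.    0.58 -1.16];0.905 [ 0.    0.69 -1.1 ];1.005 [ 0.    0.8  -1.03];1.105 [ 0.    0.9  -0.94];1.17 [ 0.    0.64 -0.57];
```

carry_out([
  {"grip": 0, "x": 0, "y": 0.46, "z": -1.2, "rx": 0, "ry": 0, "rz": 0},
  {"grip": 0, "x": 0, "y": 0.58, "z": -1.15, "rx": 0, "ry": 0, "rz": 0},
  {"grip": 0, "x": 0, "y": 0.7, "z": -1.1, "rx": 0, "ry": 0, "rz": 0},
  {"grip": 0, "x": 0, "y": 0.8, "z": -1.0, "rx": 0, "ry": 0, "rz": 0},
  {"grip": 0, "x": 0, "y": 0.9, "z": -0.9, "rx": 0, "ry": 0, "rz": 0},
  {"grip": 0, "x": 0, "y": 0, "z": 0, "rx": 0, "ry": 0, "rz": 0},
])

```text
clock: 14.43
tool_pos: [0.4361, 0.0591, 0.1313]
tool_rot: [-0.407, -3.038, 0.462]
wrist_force: [0.8, 2.7, -2.2]
gripper_width: 0.0111
```

```bash
python3 - <<'E'
from st import *
show(); parc(1.17)
E
python3 ov2.py 4 1.9 1.1
```

```text
t 14.43 pos [0.4361 0.0591 0.1313] grasp chest [-133.8   11.4  172.3] rot err [-0.302 -0.001  0.001] F [ 0.8  2.7 -2.2] w 11.1 J [ 0.3   0.34  1.99 -0.3   1.   -0.82]
peg angle 1.091 r 137.9
1.17 [-0.    0.76 -0.69];
```

View pics/ov_side4.png

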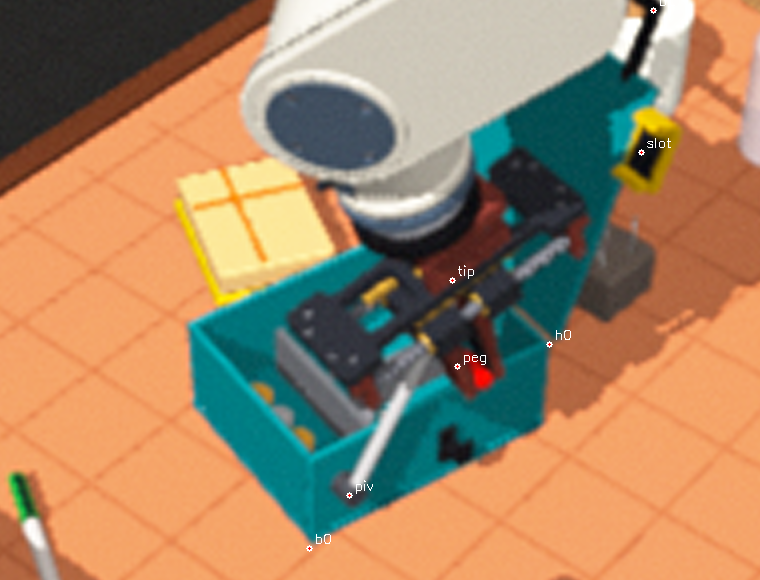

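View pics/ov_scene4.png

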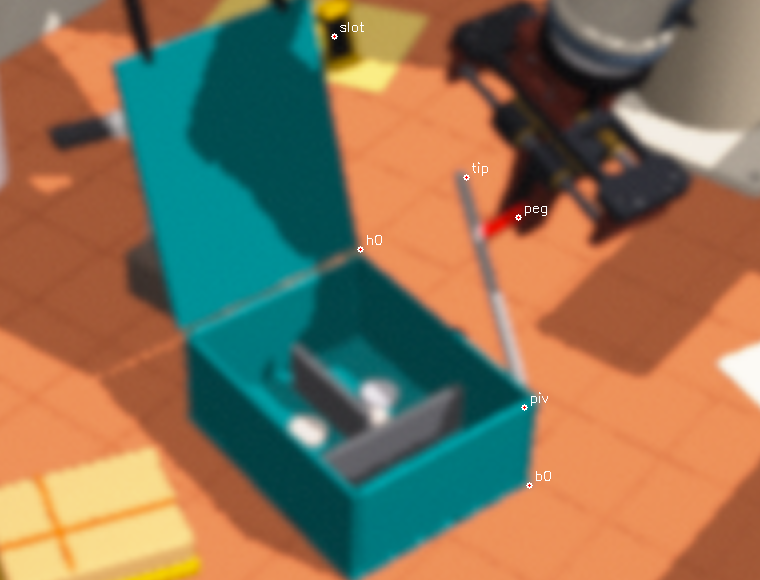

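carry_out([
  {"grip": 0, "x": 0, "y": 0.5, "z": -0.45, "rx": 0, "ry": 0, "rz": 0},
  {"grip": 0, "x": 0, "y": 0.4, "z": -0.3, "rx": 0, "ry": 0, "rz": 0},
  {"grip": 0, "x": 0, "y": 0, "z": 0, "rx": 0, "ry": 0, "rz": 0},
  {"grip": 0, "x": 0, "y": 0, "z": 0, "rx": 0, "ry": 0, "rz": 0},
])

```text
clock: 14.87
tool_pos: [0.4378, 0.0657, 0.1351]
tool_rot: [-0.405, -3.036, 0.47]
wrist_force: [-0.1, 0.6, 3.2]
gripper_width: 0.0113
```

```bash
cat > rod.py <<'E'
from st import *
show(); parc()
for n in ["scene","side","wrist"]:
    s=manip.snapshot(n); P=cloud(s); C=w2c(P.reshape(-1,3)).reshape(P.shape); c=s["color"].astype(int)
    # steel rod pixels: grey, near plane x=-92
    grey=(c.max(-1)-c.min(-1)<35)&(c.max(-1)>70)
    m=grey&(abs(C[...,0]+92)<12)&(C[...,1]<75)&(C[...,1]>-120)&(C[...,2]>70)&(C[...,2]<225)
    hsv=cv2.cvtColor(s["color"],cv2.COLOR_BGR2HSV); H,S,V=[hsv[...,i].astype(int) for i in range(3)]
    r=((H<7)|(H>173))&(S>170)&(V>110)&(C[...,2]>60)&(C[...,0]<-95)&(C[...,0]>-160)&(abs(C[...,1]-20)<60)
    if r.sum(): print(n,"peg",r.sum(),np.median(C[r],0).round(1))
    if m.sum()>8:
        q=C[m][:,1:]; vx,vy,x0,y0=cv2.fitLine(q.astype(np.float32),cv2.DIST_HUBER,0,.01,.01).ravel()
        th=np.arctan2(abs(vy),-vx*np.sign(vy)); dd=q.mean(0)-[75,50]
        print(n,"rod px",m.sum(),"line angle %.3f"%th,"angle from pivot %.3f"%np.arctan2(dd[1],-dd[0]),"range",q.min(0).round(0),q.max(0).round(0),"x",C[m][:,0].mean().round(1), "tipmost",q[q[:,1].argsort()[-4:]].mean(0).round(1))
E
python3 rod.py
```

```text
t 14.87 pos [0.4378 0.0657 0.1351] grasp chest [-133.8   18.4  176.1] rot err [-0.308 -0.002  0.003] F [-0.1  0.6  3.2] w 11.3 J [ 0.31  0.35  1.97 -0.3   1.02 -0.81]
peg angle 1.149 r 138.2
scene peg 47 [-115.3   20.3  169.3]
scene rod px 78 line angle 1.113 angle from pivot 1.151 range [ 1. 70.] [ 72. 204.] x -90.8 tipmost [  3.7 202.1]
side peg 39 [-142.8   17.2  173.8]
side rod px 130 line angle 1.093 angle from pivot 1.007 range [-116.   72.] [ 70. 187.] x -93.3 tipmost [ 18.9 163.1]
wrist peg 1184 [-131.8   17.3  171.6]
wrist rod px 719 line angle 0.067 angle from pivot 0.480 range [-120.   70.] [ 69. 187.] x -86.5 tipmost [ 12.4 186.2]
```

carry_out([
  {"grip": 0, "x": 0, "y": 0.6, "z": -0.4, "rx": 0, "ry": 0, "rz": 0},
  {"grip": 0, "x": 0, "y": 0.4, "z": -0.25, "rx": 0, "ry": 0, "rz": 0},
  {"grip": 0, "x": 0, "y": 0, "z": 0, "rx": 0, "ry": 0, "rz": 0},
  {"grip": 0, "x": 0, "y": 0, "z": 0, "rx": 0, "ry": 0, "rz": 0},
])

```text
clock: 15.35
tool_pos: [0.4399, 0.0735, 0.1392]
tool_rot: [-0.404, -3.032, 0.482]
wrist_force: [0.3, -1.0, 1.5]
gripper_width: 0.0115
```

```bash
python3 rod.py
```

```text
t 15.35 pos [0.4399 0.0735 0.1392] grasp chest [-133.9   26.8  180. ] rot err [-0.316 -0.003  0.003] F [ 0.3 -1.   1.5] w 11.5 J [ 0.33  0.35  1.96 -0.3   1.04 -0.79]
peg angle 1.216 r 138.7
scene peg 50 [-116.6   28.6  172.9]
scene rod px 78 line angle 1.194 angle from pivot 1.181 range [-56.  72.] [ 70. 212.] x -90.3 tipmost [ 14.9 207.7]
side peg 40 [-143.    25.3  177.6]
side rod px 128 line angle 1.173 angle from pivot 1.078 range [-117.   70.] [ 69. 200.] x -93.8 tipmost [ 24.4 178.6]
wrist peg 1193 [-131.6   25.6  175.2]
wrist rod px 783 line angle 3.130 angle from pivot 0.529 range [-120.   70.] [ 71. 192.] x -87.2 tipmost [ 21.1 191.6]
```

carry_out([
  {"grip": 35, "x": 0, "y": 0, "z": 0, "rx": 0, "ry": 0, "rz": 0},
  {"grip": 35, "x": 0, "y": 0, "z": 0, "rx": 0, "ry": 0, "rz": 0},
  {"grip": 35, "x": 0, "y": 0, "z": 0, "rx": 0, "ry": 0, "rz": 0},
  {"grip": 35, "x": 0, "y": 0, "z": 0, "rx": 0, "ry": 0, "rz": 0},
  {"grip": 35, "x": 0, "y": 0, "z": -2, "rx": 0, "ry": 0, "rz": 0},
  {"grip": 35, "x": 0, "y": 0, "z": -3, "rx": 0, "ry": 0, "rz": 0},
  {"grip": 35, "x": 0, "y": 0, "z": -3.5, "rx": 0, "ry": 0, "rz": 0},
  {"grip": 35, "x": 2, "y": 0, "z": -3.5, "rx": 0, "ry": 0, "rz": 0},
  {"grip": 35, "x": 0, "y": 0, "z": 0, "rx": 0, "ry": 0, "rz": 0},
])

```text
clock: 16.25
tool_pos: [0.428, 0.1155, 0.2541]
tool_rot: [-0.405, -3.022, 0.481]
wrist_force: [0.3, 0.7, 0.3]
gripper_width: 0.0305
```

```bash
python3 rod.py; python3 ov2.py 5 1.9 1.17
```

```text
t 16.25 pos [0.428  0.1155 0.2541] grasp chest [-156.1   64.2  294.9] rot err [-0.317 -0.013  0.001] F [0.3 0.7 0.3] w 30.5 J [ 0.41  0.2   1.85 -0.24  1.32 -0.8 ]
peg angle 1.527 r 245.2
scene peg 64 [-121.9   29.   173.2]
scene rod px 85 line angle 1.182 angle from pivot 1.217 range [14. 70.] [ 71. 213.] x -90.6 tipmost [ 14.8 207.6]
side peg 69 [-123.1   25.8  176.6]
side rod px 184 line angle 1.185 angle from pivot 1.134 range [-116.   71.] [ 71. 216.] x -93.5 tipmost [ 10.  215.5]
wrist peg 525 [-125.1   26.2  175.3]
wrist rod px 1065 line angle 1.225 angle from pivot 0.939 range [-120.   70.] [ 75. 214.] x -89.8 tipmost [ 10.8 213.4]
```

View pics/ov_scene5.png

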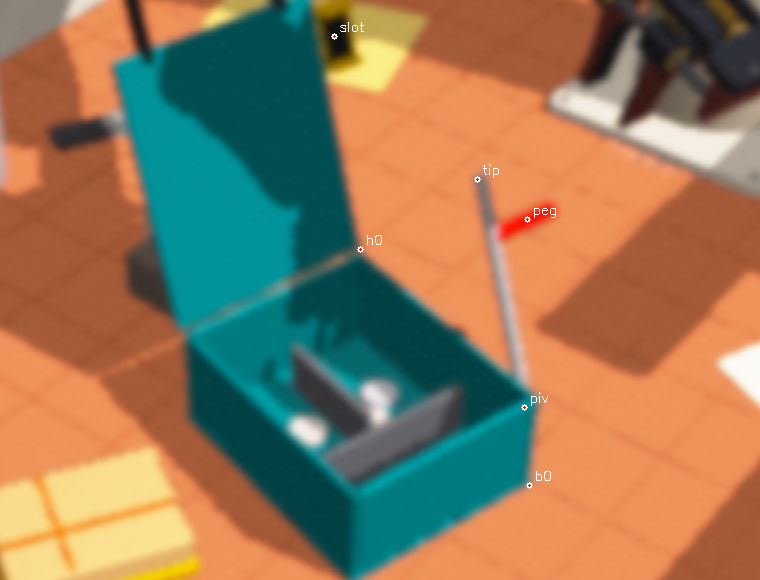

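View pics/ov_side5.png

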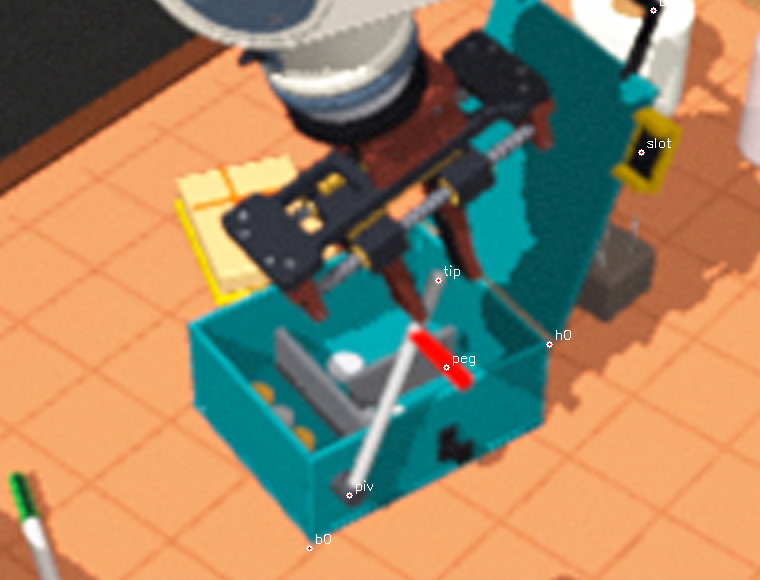

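carry_out([
  {"grip": 41, "x": 0, "y": 0, "z": -3.5, "rx": -0.105, "ry": 0, "rz": 0},
  {"grip": 41, "x": 0, "y": 0, "z": -3.5, "rx": -0.105, "ry": 0, "rz": 0},
  {"grip": 41, "x": 0, "y": 0, "z": -3.5, "rx": -0.105, "ry": -0.01, "rz": 0},
  {"grip": 41, "x": -2.3, "y": -3, "z": 0, "rx": 0, "ry": 0, "rz": 0},
  {"grip": 41, "x": -2.3, "y": -3, "z": 0, "rx": 0, "ry": 0, "rz": 0},
  {"grip": 41, "x": -2.3, "y": -3, "z": 0, "rx": 0, "ry": 0, "rz": 0},
  {"grip": 41, "x": -2.3, "y": -3, "z": 0, "rx": 0, "ry": 0, "rz": 0},
  {"grip": 41, "x": -2.3, "y": -3, "z": 0, "rx": 0, "ry": 0, "rz": 0},
  {"grip": 41, "x": -2.3, "y": -3, "z": 0, "rx": 0, "ry": 0, "rz": 0},
  {"grip": 41, "x": -1.5, "y": -3, "z": 0, "rx": 0, "ry": 0, "rz": 0},
  {"grip": 41, "x": 0, "y": 0, "z": 0, "rx": 0, "ry": 0, "rz": 0},
  {"grip": 41, "x": 0, "y": 0, "z": 0, "rx": 0, "ry": 0, "rz": 0},
])

```text
clock: 17.5
tool_pos: [0.5249, -0.1265, 0.3325]
tool_rot: [-0.424, -3.076, 0.003]
wrist_force: [-1.0, 0.7, 0.3]
gripper_width: 0.0366
```

```bash
python3 - <<'E'
from st import *
show(); goal([0,-180,320])
s=manip.snapshot("wrist"); cv2.imwrite("pics/w7.png",s["color"]);P=cloud(s); C=w2c(P.reshape(-1,3)).reshape(P.shape)
m=(s["color"].max(-1)<120)&(C[...,2]>295)&(C[...,2]<335)&(abs(C[...,0])<45)
print(m.sum(),np.percentile(C[m],[2,50,98],axis=0).round(1) if m.sum() else '')
E
```

```text
t 17.5 pos [ 0.5249 -0.1265  0.3325] grasp chest [   2.5 -156.6  375.5] rot err [-0.007 -0.036 -0.006] F [-1.   0.7  0.3] w 36.6 J [-0.25  0.18  1.64 -0.01  1.35 -1.55]
goal [0, -180, 320] [ 0.04 -2.31  5.57]
1236 [[ -44.2 -190.7  315.8]
 [ -20.5 -184.3  320.2]
 [  40.2 -179.5  322. ]]
```

View pics/w7.png

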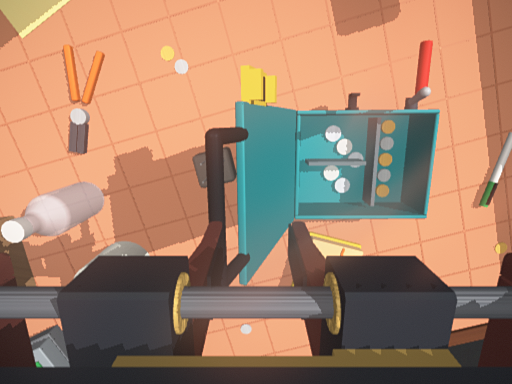

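carry_out([
  {"grip": 41, "x": 0.2, "y": -2.8, "z": 0, "rx": -0.007, "ry": -0.036, "rz": -0.006},
  {"grip": 41, "x": 0, "y": 0, "z": 1.5, "rx": 0, "ry": 0, "rz": 0},
  {"grip": 41, "x": 0, "y": 0, "z": 0, "rx": 0, "ry": 0, "rz": 0},
  {"grip": 41, "x": 0, "y": 0, "z": 0, "rx": 0, "ry": 0, "rz": 0},
])

```text
clock: 17.88
tool_pos: [0.5135, -0.1501, 0.3144]
tool_rot: [-0.414, -3.11, -0.002]
wrist_force: [-0.7, -0.5, 0.6]
gripper_width: 0.0357
```

```bash
python3 - <<'E'
from st import *
show(); goal([0,-185,316])
E
```

```text
t 17.88 pos [ 0.5135 -0.1501  0.3144] grasp chest [  -3.6 -182.7  357.4] rot err [ 0.001 -0.004  0.004] F [-0.7 -0.5  0.6] w 35.7 J [-0.31  0.17  1.7   0.    1.28 -1.61]
goal [0, -185, 316] [-0.38 -0.24  4.14]
```

carry_out([
  {"grip": 41, "x": -0.3, "y": -0.2, "z": 1.5, "rx": 0, "ry": 0, "rz": 0},
  {"grip": 41, "x": 0, "y": 0, "z": 1.5, "rx": 0, "ry": 0, "rz": 0},
  {"grip": 41, "x": 0, "y": 0, "z": 0.9, "rx": 0, "ry": 0, "rz": 0},
  {"grip": 41, "x": 0, "y": 0, "z": 0, "rx": 0, "ry": 0, "rz": 0},
  {"grip": 41, "x": 0, "y": 0, "z": 0, "rx": 0, "ry": 0, "rz": 0},
])

```text
clock: 18.3
tool_pos: [0.5169, -0.1479, 0.2762]
tool_rot: [-0.404, -3.112, -0.003]
wrist_force: [1.7, 0.9, 0.1]
gripper_width: 0.036
```

```bash
python3 - <<'E'
from st import *
show(); goal([0,-185,316])
E
```

```text
t 18.3 pos [ 0.5169 -0.1479  0.2762] grasp chest [  -0.9 -179.7  319.2] rot err [ 0.001 -0.004  0.01 ] F [1.7 0.9 0.1] w 36.0 J [-0.3   0.21  1.74  0.    1.2  -1.61]
goal [0, -185, 316] [-0.09 -0.53  0.32]
```

carry_out([
  {"grip": 41, "x": 0, "y": -0.5, "z": 0.3, "rx": 0, "ry": 0, "rz": 0.01},
  {"grip": 41, "x": 0, "y": 0, "z": 0, "rx": 0, "ry": 0, "rz": 0},
  {"grip": 0, "x": 0, "y": 0, "z": 0, "rx": 0, "ry": 0, "rz": 0},
  {"grip": 0, "x": 0, "y": 0, "z": 0, "rx": 0, "ry": 0, "rz": 0},
  {"grip": 0, "x": 0, "y": 0, "z": 0, "rx": 0, "ry": 0, "rz": 0},
  {"grip": 0, "x": 0, "y": 0, "z": 0, "rx": 0, "ry": 0, "rz": 0},
  {"grip": 0, "x": 0, "y": 0, "z": 0, "rx": 0, "ry": 0, "rz": 0},
  {"grip": 0, "x": 0, "y": 0, "z": 0, "rx": 0, "ry": 0, "rz": 0},
], grip_force=25)

```text
clock: 18.97
tool_pos: [0.5171, -0.153, 0.2761]
tool_rot: [0.42, 3.112, 0.002]
wrist_force: [-0.4, -0.5, -1.3]
gripper_width: 0.0117
```

```bash
python3 - <<'E'
from st import *
show(); arc()
f=lambda t:np.array([np.cos(t+.018),np.sin(t+.018)])*24.5
t=1.9
while t>0.89: print(round(t-.06,2),(f(t-.06)-f(t)).round(2),end='; '); t-=.06
E
```

```text
t 18.97 pos [ 0.5171 -0.153   0.2761] grasp chest [   0.4 -184.5  319.1] rot err [ 0.001  0.001 -0.   ] F [-0.4 -0.5 -1.3] w 11.7 J [-0.31  0.21  1.74  0.    1.19 -1.61]
bar angle 1.899 r 248.9
1.84 [1.4  0.46]; 1.78 [1.42 0.37]; 1.72 [1.44 0.29]; 1.66 [1.46 0.2 ]; 1.6 [1.47 0.11]; 1.54 [1.47 0.03]; 1.48 [ 1.47 -0.06]; 1.42 [ 1.46 -0.15]; 1.36 [ 1.45 -0.24]; 1.3 [ 1.43 -0.32]; 1.24 [ 1.41 -0.41]; 1.18 [ 1.38 -0.49]; 1.12 [ 1.35 -0.58]; 1.06 [ 1.32 -0.66]; 1.0 [ 1.27 -0.73]; 0.94 [ 1.23 -0.81]; 0.88 [ 1.18 -0.88];
```

carry_out([
  {"grip": 0, "x": 0, "y": 1.4, "z": -0.4, "rx": 0, "ry": 0, "rz": 0},
  {"grip": 0, "x": 0, "y": 1.42, "z": -0.35, "rx": 0, "ry": 0, "rz": 0},
  {"grip": 0, "x": 0, "y": 1.44, "z": -0.28, "rx": 0, "ry": 0, "rz": 0},
  {"grip": 0, "x": 0, "y": 1.46, "z": -0.2, "rx": 0, "ry": 0, "rz": 0},
  {"grip": 0, "x": 0, "y": 1.47, "z": -0.1, "rx": 0, "ry": 0, "rz": 0},
  {"grip": 0, "x": 0, "y": 1.47, "z": -0.03, "rx": 0, "ry": 0, "rz": 0},
])

```text
clock: 19.47
tool_pos: [0.5396, -0.0719, 0.2914]
tool_rot: [0.426, 3.112, -0.009]
wrist_force: [0.3, -1.3, -2.8]
gripper_width: 0.0114
```

```bash
python3 - <<'E'
from st import *
show(); arc()
E
```

```text
t 19.47 pos [ 0.5396 -0.0719  0.2914] grasp chest [   0.7 -100.1  334.4] rot err [-0.006  0.002 -0.004] F [ 0.3 -1.3 -2.8] w 11.4 J [-0.15  0.2   1.71 -0.01  1.23 -1.45]
bar angle 1.553 r 249.4
```

carry_out([
  {"grip": 0, "x": 0, "y": 1.47, "z": 0.1, "rx": 0, "ry": 0, "rz": 0},
  {"grip": 0, "x": 0, "y": 1.46, "z": 0.17, "rx": 0, "ry": 0, "rz": 0},
  {"grip": 0, "x": 0, "y": 1.45, "z": 0.25, "rx": 0, "ry": 0, "rz": 0},
  {"grip": 0, "x": 0, "y": 1.43, "z": 0.33, "rx": 0, "ry": 0, "rz": 0},
  {"grip": 0, "x": 0, "y": 1.4, "z": 0.42, "rx": 0, "ry": 0, "rz": 0},
  {"grip": 0, "x": 0, "y": 1.38, "z": 0.5, "rx": 0, "ry": 0, "rz": 0},
])

```text
clock: 19.97
tool_pos: [0.5636, 0.0133, 0.2748]
tool_rot: [0.424, 3.11, -0.016]
wrist_force: [-0.3, -1.1, -1.0]
gripper_width: 0.0112
```

```bash
python3 - <<'E'
from st import *
show(); arc()
E
```

```text
t 19.97 pos [0.5636 0.0133 0.2748] grasp chest [  1.1 -11.4 317.8] rot err [-0.009  0.004 -0.003] F [-0.3 -1.1 -1. ] w 11.2 J [ 0.01  0.25  1.69 -0.01  1.2  -1.29]
bar angle 1.189 r 249.0
```

carry_out([
  {"grip": 0, "x": 0, "y": 1.35, "z": 0.58, "rx": 0, "ry": 0, "rz": 0},
  {"grip": 0, "x": 0, "y": 1.32, "z": 0.66, "rx": 0, "ry": 0, "rz": 0},
  {"grip": 0, "x": 0, "y": 0.6, "z": 0.35, "rx": 0, "ry": 0, "rz": 0},
  {"grip": 0, "x": 0, "y": 0, "z": 0, "rx": 0, "ry": 0, "rz": 0},
])

```text
clock: 20.3
tool_pos: [0.5734, 0.0487, 0.2566]
tool_rot: [0.421, 3.111, -0.016]
wrist_force: [0.3, -1.0, 0.4]
gripper_width: 0.0115
```

```bash
python3 - <<'E'
from st import *
show(); arc()
E
python3 ov2.py 6 1.04 1.18; python3 rod.py
```

```text
t 20.3 pos [0.5734 0.0487 0.2566] grasp chest [  1.2  25.4 299.6] rot err [-0.01   0.004 -0.001] F [ 0.3 -1.   0.4] w 11.5 J [ 0.07  0.29  1.69 -0.01  1.17 -1.23]
bar angle 1.024 r 248.6
t 20.4 pos [0.5732 0.0478 0.2572] grasp chest [  1.2  24.4 300.2] rot err [-0.01   0.004 -0.001] F [0.2 0.1 0.7] w 11.3 J [ 0.07  0.29  1.69 -0.01  1.17 -1.23]
peg angle 1.371 r 255.3
scene peg 64 [-122.1   29.   173.1]
scene rod px 92 line angle 1.185 angle from pivot 1.202 range [-79.  70.] [ 71. 212.] x -90.4 tipmost [ 14.9 208.2]
side peg 68 [-123.2   26.   176.3]
side rod px 197 line angle 1.186 angle from pivot 1.122 range [-104.   72.] [ 71. 215.] x -93.2 tipmost [  8.9 214.6]
wrist peg 893 [-123.    24.3  175.4]
wrist rod px 702 line angle 1.179 angle from pivot 1.181 range [-89.  70.] [ 69. 224.] x -91.2 tipmost [ -1.1 217.3]
```

View pics/ov_scene6.png

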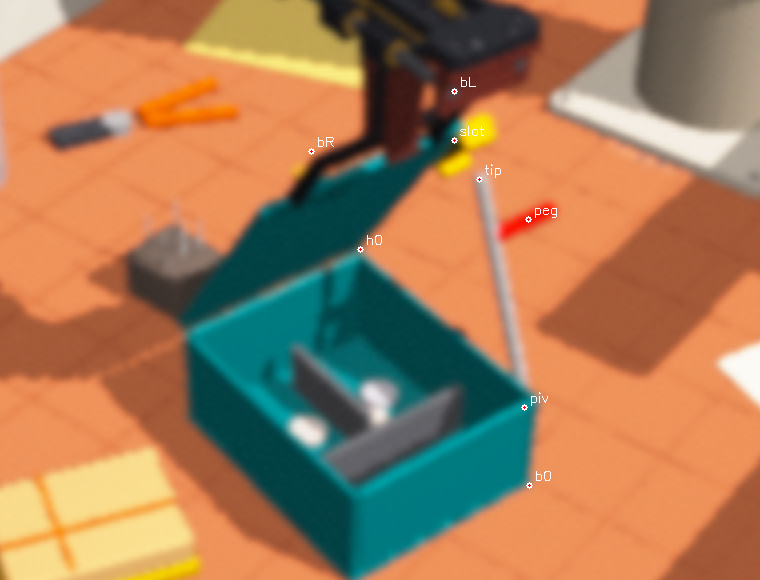

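View pics/ov_side6.png

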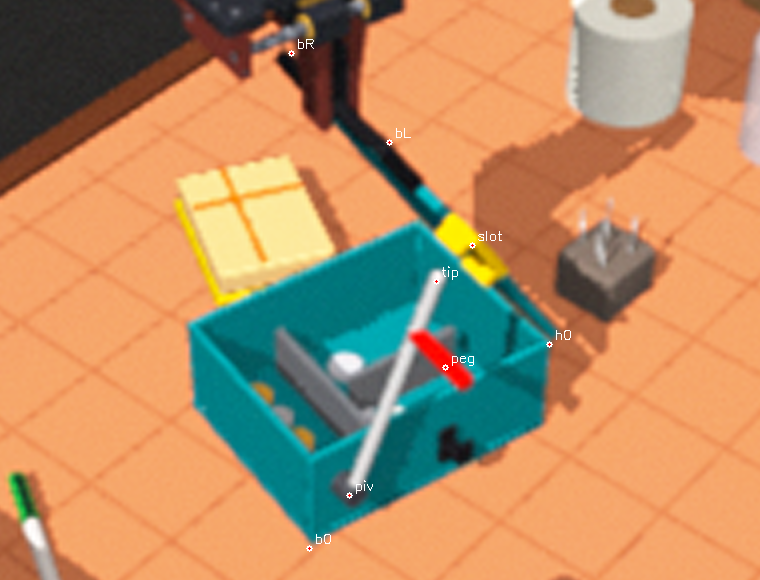

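carry_out([
  {"grip": 0, "x": 0, "y": 0.64, "z": 0.38, "rx": 0, "ry": 0, "rz": 0},
  {"grip": 0, "x": 0, "y": 0.63, "z": 0.4, "rx": 0, "ry": 0, "rz": 0},
  {"grip": 0, "x": 0, "y": 0.61, "z": 0.42, "rx": 0, "ry": 0, "rz": 0},
  {"grip": 0, "x": 0, "y": 0.6, "z": 0.43, "rx": 0, "ry": 0, "rz": 0},
  {"grip": 0, "x": 0, "y": 0, "z": 0, "rx": 0, "ry": 0, "rz": 0},
])

```text
clock: 20.97
tool_pos: [0.5798, 0.0713, 0.2401]
tool_rot: [0.428, 3.109, -0.016]
wrist_force: [-0.5, 0.3, -0.1]
gripper_width: 0.0111
```

```bash
python3 - <<'E'
from st import *
show(); arc()
E
```

```text
t 20.97 pos [0.5798 0.0713 0.2401] grasp chest [  1.3  48.9 283.1] rot err [-0.01   0.004 -0.006] F [-0.5  0.3 -0.1] w 11.1 J [ 0.11  0.32  1.68 -0.01  1.14 -1.18]
bar angle 0.908 r 247.8
```

carry_out([
  {"grip": 0, "x": 0, "y": 0.3, "z": 0.25, "rx": 0, "ry": 0, "rz": 0},
  {"grip": 0, "x": 0, "y": 0.2, "z": 0.2, "rx": 0, "ry": 0, "rz": 0},
  {"grip": 0, "x": 0, "y": 0, "z": 0, "rx": 0, "ry": 0, "rz": 0},
])

```text
clock: 21.22
tool_pos: [0.581, 0.0752, 0.2365]
tool_rot: [0.426, 3.11, -0.023]
wrist_force: [-3.0, -4.1, 3.0]
gripper_width: 0.0111
```

```bash
python3 - <<'E'
from st import *
show(); arc()
E
python3 ov2.py 7 0.88 1.17; python3 rod.py | grep -v wrist
```

```text
t 21.22 pos [0.581  0.0752 0.2365] grasp chest [  1.4  53.1 279.5] rot err [-0.014  0.004 -0.004] F [-3.  -4.1  3. ] w 11.1 J [ 0.12  0.32  1.68 -0.02  1.14 -1.17]
bar angle 0.886 r 247.6
t 21.32 pos [0.581  0.0752 0.2366] grasp chest [  1.4  53.1 279.6] rot err [-0.014  0.004 -0.004] F [-2.4 -3.3  5.8] w 11.5 J [ 0.12  0.32  1.68 -0.02  1.14 -1.18]
peg angle 1.476 r 230.6
scene peg 63 [-122.    29.3  173. ]
scene rod px 88 line angle 1.194 angle from pivot 1.205 range [-28.  72.] [ 69. 206.] x -90.0 tipmost [ 17.3 202.4]
side peg 78 [-123.7   26.7  176.3]
side rod px 176 line angle 1.192 angle from pivot 1.146 range [-104.   70.] [ 70. 208.] x -93.8 tipmost [  6.4 205.2]
```

View pics/ov_scene7.png

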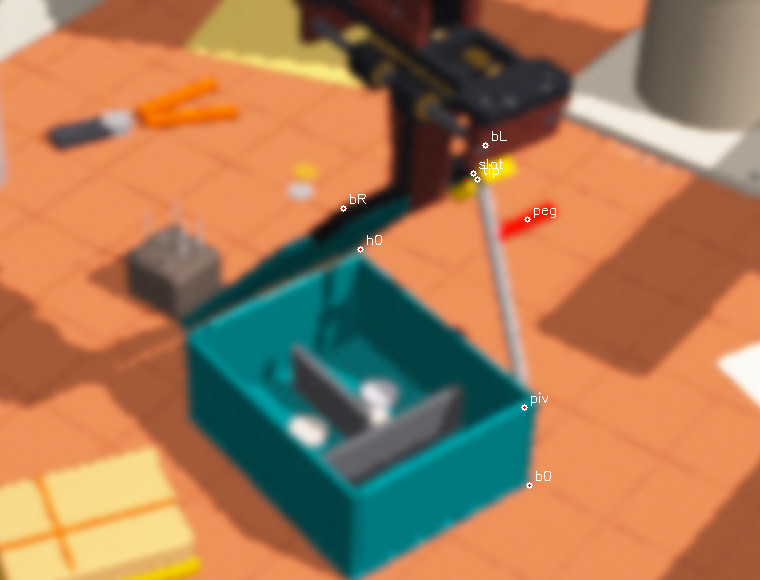

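View pics/ov_side7.png

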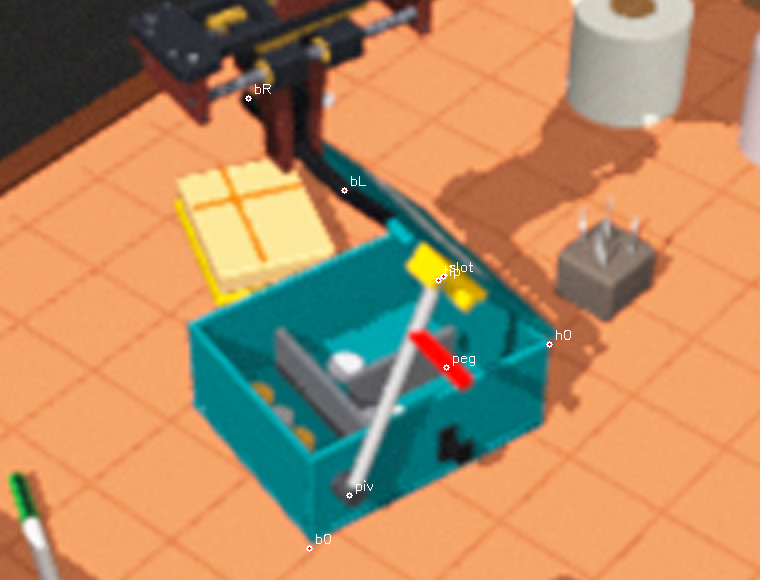

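carry_out([
  {"grip": 0, "x": 0, "y": 0.12, "z": 0.15, "rx": 0, "ry": 0, "rz": 0},
  {"grip": 0, "x": 0, "y": 0, "z": 0, "rx": 0, "ry": 0, "rz": 0},
  {"grip": 0, "x": 0, "y": 0, "z": 0, "rx": 0, "ry": 0, "rz": 0},
])

```text
clock: 21.72
tool_pos: [0.5807, 0.0746, 0.2369]
tool_rot: [0.427, 3.11, -0.027]
wrist_force: [-0.9, -1.3, 0.2]
gripper_width: 0.0113
```

```bash
python3 - <<'E'
from st import *
show(); arc()
a=[]
for n in ("side","scene"):
    s=manip.snapshot(n); u,v=proj(s,c2w([-95,8,205]))[0].astype(int)
    a.append(cv2.resize(s["color"][v-22:v+22,u-22:u+22],(396,396),interpolation=cv2.INTER_CUBIC))
cv2.imwrite("pics/zz.png",np.hstack(a)); show()
E
```

```text
t 21.72 pos [0.5807 0.0746 0.2369] grasp chest [  1.3  52.6 279.9] rot err [-0.017  0.005 -0.005] F [-0.9 -1.3  0.2] w 11.3 J [ 0.12  0.32  1.68 -0.02  1.14 -1.17]
bar angle 0.889 r 247.6
t 21.82 pos [0.5808 0.0748 0.2368] grasp chest [  1.3  52.8 279.8] rot err [-0.017  0.005 -0.005] F [-2.7 -2.1  2.4] w 11.4 J [ 0.12  0.32  1.68 -0.02  1.14 -1.17]
```

View pics/zz.png

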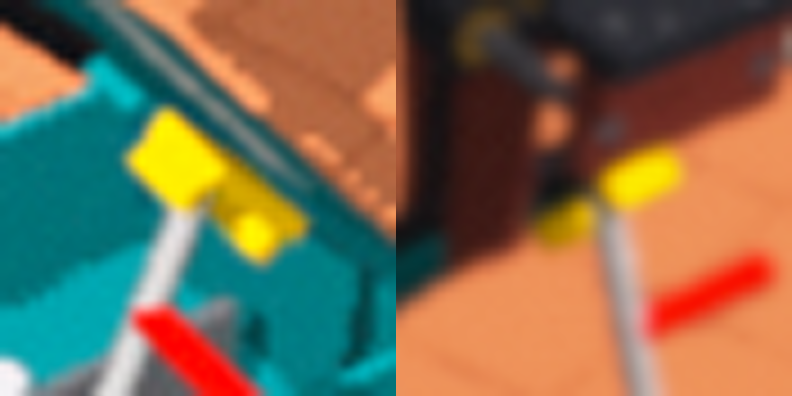

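carry_out([
  {"grip": 0, "x": 0, "y": 0.15, "z": 0.18, "rx": 0, "ry": 0, "rz": 0},
  {"grip": 0, "x": 0, "y": 0.1, "z": 0.12, "rx": 0, "ry": 0, "rz": 0},
  {"grip": 0, "x": 0, "y": 0, "z": 0, "rx": 0, "ry": 0, "rz": 0},
], grip_force=5)

```text
clock: 22.07
tool_pos: [0.5817, 0.0747, 0.2349]
tool_rot: [0.427, 3.109, -0.034]
wrist_force: [-2.5, -1.6, 4.7]
gripper_width: 0.012
```

```bash
python3 - <<'E'
from st import *
show(); arc()
E
python3 rod.py | grep -v wrist
```

```text
t 22.07 pos [0.5817 0.0747 0.2349] grasp chest [  2.1  53.1 277.9] rot err [-0.021  0.006 -0.005] F [-2.5 -1.6  4.7] w 12.0 J [ 0.12  0.33  1.68 -0.02  1.14 -1.17]
bar angle 0.882 r 246.3
t 22.07 pos [0.5817 0.0747 0.2349] grasp chest [  2.1  53.1 277.9] rot err [-0.021  0.006 -0.005] F [-2.5 -1.6  4.7] w 12.0 J [ 0.12  0.33  1.68 -0.02  1.14 -1.17]
peg angle 1.475 r 228.9
scene peg 64 [-122.9   29.6  173.3]
scene rod px 87 line angle 1.197 angle from pivot 1.210 range [-18.  71.] [ 71. 204.] x -90.4 tipmost [ 17.5 202.7]
side peg 76 [-124.1   27.   176.4]
side rod px 176 line angle 1.180 angle from pivot 1.151 range [-105.   70.] [ 70. 219.] x -94.0 tipmost [ 11.4 208.2]
```

Firm contact, rod steady. Release.

carry_out([
  {"grip": 16, "x": 0, "y": 0, "z": 0, "rx": 0, "ry": 0, "rz": 0},
  {"grip": 20, "x": 0, "y": 0, "z": 0, "rx": 0, "ry": 0, "rz": 0},
  {"grip": 30, "x": 0, "y": 0, "z": 0, "rx": 0, "ry": 0, "rz": 0},
  {"grip": 40, "x": 0, "y": 0, "z": 0, "rx": 0, "ry": 0, "rz": 0},
  {"grip": 40, "x": 0, "y": 0, "z": 0, "rx": 0, "ry": 0, "rz": 0},
  {"grip": 40, "x": 0, "y": 0, "z": 0, "rx": 0, "ry": 0, "rz": 0},
])

```text
clock: 22.72
tool_pos: [0.5824, 0.077, 0.2333]
tool_rot: [0.427, 3.108, -0.028]
wrist_force: [-0.3, 0.8, -0.7]
gripper_width: 0.0346
```

```bash
python3 rod.py | grep -v wrist; python3 - <<'E'
from st import *
a=[]
for n in ("side","scene"):
    s=manip.snapshot(n); u,v=proj(s,c2w([-60,30,205]))[0].astype(int)
    a.append(cv2.resize(s["color"][v-45:v+45,u-45:u+45],(396,396),interpolation=cv2.INTER_CUBIC))
cv2.imwrite("pics/zy.png",np.hstack(a)); show()
s=manip.snapshot("wrist"); cv2.imwrite("pics/w8.png",s["color"])
E
```

```text
t 22.72 pos [0.5824 0.077  0.2333] grasp chest [  2.3  55.4 276.3] rot err [-0.017  0.006 -0.005] F [-0.3  0.8 -0.7] w 34.6 J [ 0.12  0.33  1.68 -0.02  1.13 -1.17]
peg angle 1.484 r 227.1
scene peg 61 [-122.7   29.6  173.2]
scene rod px 90 line angle 1.198 angle from pivot 1.204 range [-32.  71.] [ 73. 208.] x -90.3 tipmost [ 19.  204.1]
side peg 78 [-122.8   26.7  175.9]
side rod px 178 line angle 1.201 angle from pivot 1.144 range [-105.   71.] [ 70. 222.] x -93.8 tipmost [ 11.3 209.4]
t 22.97 pos [0.5824 0.0769 0.2335] grasp chest [  2.3  55.2 276.5] rot err [-0.017  0.006 -0.005] F [ 0.4 -0.7 -0.4] w 35.2 J [ 0.12  0.33  1.68 -0.02  1.13 -1.17]
```

View pics/zy.png

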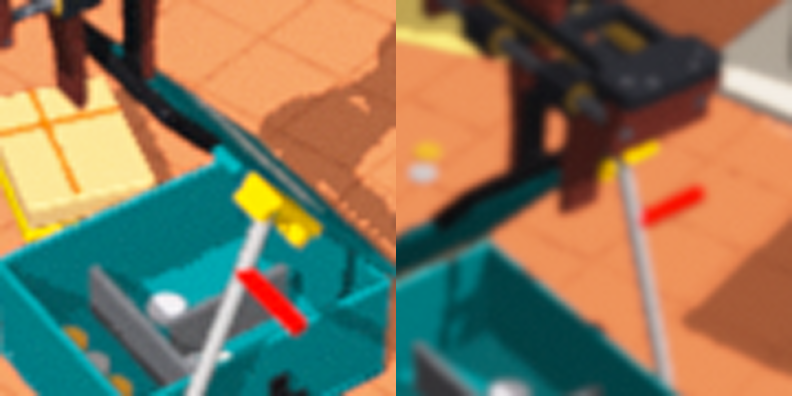

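View pics/w8.png

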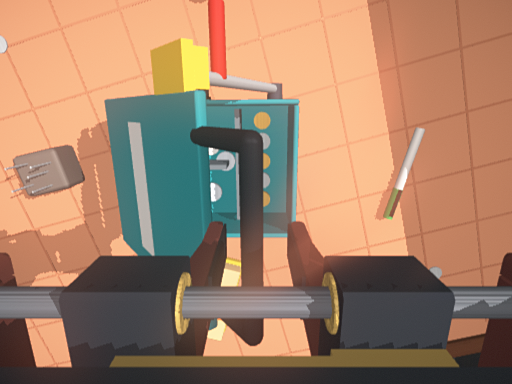

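carry_out([
  {"grip": 42, "x": 0, "y": 0, "z": -1, "rx": 0, "ry": 0, "rz": 0},
  {"grip": 42, "x": 0, "y": 0, "z": -1.5, "rx": 0, "ry": 0, "rz": 0},
  {"grip": 42, "x": 0, "y": 0, "z": -2, "rx": 0, "ry": 0, "rz": 0},
  {"grip": 42, "x": 0, "y": 0, "z": -3, "rx": 0, "ry": 0, "rz": 0},
  {"grip": 42, "x": 0, "y": 0, "z": -3, "rx": 0, "ry": 0, "rz": 0},
  {"grip": 42, "x": 0, "y": 0, "z": -3, "rx": 0, "ry": 0, "rz": 0},
  {"grip": 42, "x": 0, "y": 0, "z": 0, "rx": 0, "ry": 0, "rz": 0},
  {"grip": 42, "x": 0, "y": 0, "z": 0, "rx": 0, "ry": 0, "rz": 0},
])

```text
clock: 23.68
tool_pos: [0.5811, 0.0792, 0.3784]
tool_rot: [0.428, 3.109, -0.028]
wrist_force: [-0.3, 0.1, 0.3]
gripper_width: 0.0366
```

```bash
python3 rod.py; python3 ov2.py 8 0.88 1.18; python3 - <<'E'
from st import *
s=manip.snapshot("wrist"); cv2.imwrite("pics/w9.png",s["color"]); P=cloud(s); C=w2c(P.reshape(-1,3)).reshape(P.shape)
m=(s["color"].max(-1)<130)&(C[...,2]>255)&(C[...,2]<300)&(abs(C[...,0])<45)&(abs(C[...,1]-55)<30)
c=np.median(C[m],0); q=C[m]; y=(q[:,1].min()+q[:,1].max())/2; z=np.percentile(q[:,2],98)-6
print(m.sum(),y,z,"lid",np.arctan2(z-85,y+100)-.018,np.hypot(z-85,y+100))
E
```

```text
t 23.68 pos [0.5811 0.0792 0.3784] grasp chest [  0.5  57.2 421.4] rot err [-0.017  0.005 -0.005] F [-0.3  0.1  0.3] w 36.6 J [ 0.13  0.21  1.51 -0.02  1.42 -1.17]
peg angle 1.523 r 371.8
scene peg 63 [-121.3   29.2  173. ]
scene rod px 85 line angle 1.193 angle from pivot 1.222 range [16. 72.] [ 70. 206.] x -90.8 tipmost [ 17.3 202.4]
side peg 75 [-123.4   27.2  176.4]
side rod px 177 line angle 1.191 angle from pivot 1.146 range [-105.   71.] [ 70. 222.] x -93.8 tipmost [ 11.4 209.6]
wrist peg 388 [-123.4   25.5  175.6]
wrist rod px 246 line angle 1.189 angle from pivot 1.175 range [-71.  70.] [ 70. 199.] x -91.1 tipmost [-18.7 196.4]
1084 52.95132031189418 275.75797009947007 lid 0.8769537456936373 244.50502968573463
```

View pics/ov_side8.png

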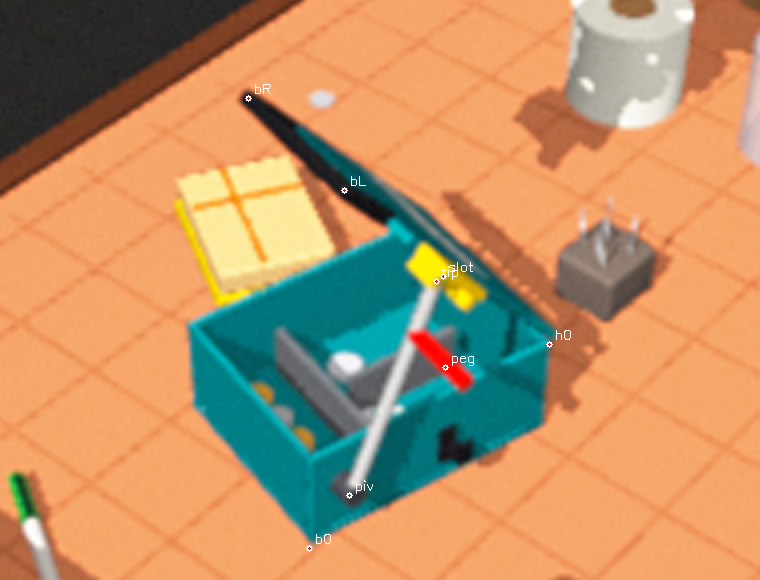

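View pics/ov_scene8.png

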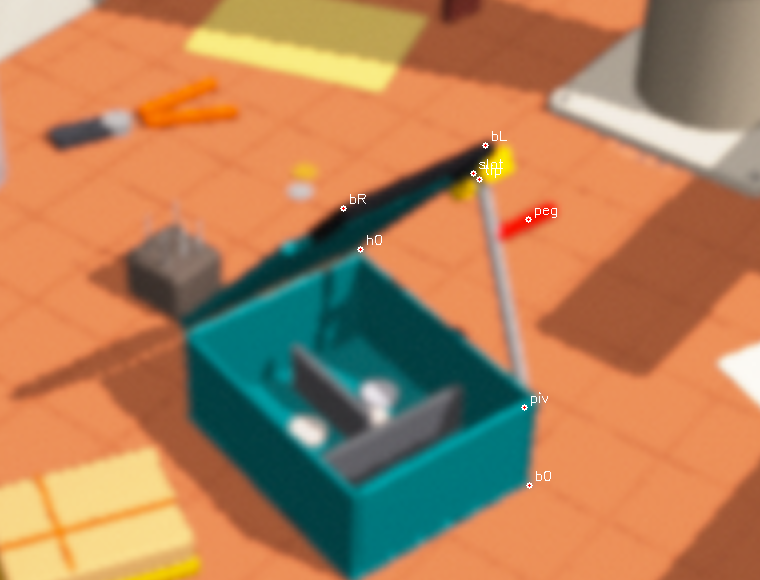

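```bash
python3 -c "
from bench import manip
print(manip.finish_job())"
```

```text
the job is handed in; nothing more can be done
None
```

The lid is propped open on the rod and the job is handed in. I opened the lid back to its stop, swung the rod up by its red peg, then lowered the lid under grip until the rod tip sat in the slot. After that I let go and raised the gripper clear.

**Last checks:**
- **Lid:** about 0.877 rad, measured from the handle bar in the wrist view (its distance from the hinge came out at 244.5 mm; it should be 245). It did not move when I released it.
- **Rod:** about 1.18 to 1.20 rad in the three camera views.
- **Tip in the slot:** worked out from those two angles, about 4 mm from the slot's middle and 5.4 mm under its floor. In the pictures it lies between the slot's walls, nearer the free-edge one.
- **Robot:** wrist force about 0 and the gripper clear, at 23.7 s on the clock.
- **Bystanders:** the ones in view in the last pictures looked unmoved; I did not measure any of them, and not all were in view.

**What disagreed:**
- **Finger length:** the wrist camera showed the fingertips ending about 24 mm short of the reported TCP. My first grasp closed above the bar on nothing, so I used a corrected grasp point after that.
- **Rod angle estimates:** a few rod-angle estimates from the pictures were wrong because other grey pixels got in. I relied on the peg position and the clean line fits instead.

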